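# Slide the glue pot onto the hot ring and put up the draught guard

### The job

On the bench warmer, slide the copper glue pot, upright and without lifting it off the deck, from its resting place to the middle of the red ring, so that it stands inside the ring all round. Then swing both fold-down aluminium panels of the draught guard fully upright and leave everything standing there. Leave the green tin on the other resting place and the hammer, screwdriver and mug on the bench alone.

Things in the scene. Friction and masses are not known exactly. Their poses are not given: they have to be found in the camera images.
- warmer: Grey bench warmer, fixed. Origin on the bench under the red ring's centre. Flat deck 42 mm high, no steps: hot section x -85..85, y -85..80 mm, resting section x -125..125, y 80..230 mm (own axes). Two pale resting rings, radius 58 mm, at x +-65, y 155 mm: pot on one, green tin on the other. Guard panels hinged on the hot section's +x edge (back panel) and -y edge (end panel).
- hot_ring (a point): Centre of the red ring on the deck surface (dark round plate, red ring 60 mm inner and 65 mm outer radius). Axes as the warmer's.
- pot: Copper glue pot with closed lid, about 0.6 kg, one rigid piece. Origin at the centre of its underside, z up. Foot radius 47 mm, body radius 50 mm up to 45 mm high, lid rim radius 52 mm, lid top 60 mm high. Bail handle over the top along the pot's own x axis, 108 mm high, uprights at x +-38 mm.
- pot_handle (a point): Centre of the pot's dark wooden handle grip, 100 mm above the pot's underside: a bar 50 mm along the pot's x, 15 mm thick across (y), 16 mm high; 32 mm of free air beneath it.
- back_panel (a joint): Angle of the back guard panel (rad): 0 = folded flat outwards, level with the deck; 1.57 = upright at its stop. Aluminium sheet 3 mm thick, 150 mm along the hinge, 80 mm hinge to free edge; yellow lip on the free edge, 110 mm long, standing 19 mm above the upper face (it points inwards once upright). The stiff hinge stays at any angle; pushing the lip towards the hinge raises it.
- end_panel (a joint): Angle of the end panel of the guard (rad), as for the back panel: 0 = folded flat, 1.57 = fully upright. Sheet 160 mm along the hinge, 80 mm from hinge to free edge, same yellow lip.
- back_lip (a point): Middle of the outer face of the back panel's yellow lip, 80 mm from the hinge line, 9.5 mm above the panel's middle plane.
- end_lip (a point): Middle of the outer face of the end panel's yellow lip, 80 mm from the hinge line, 9.5 mm above the panel's middle plane.
- back_hinge (a point): Middle of the back panel's hinge line, 40 mm above the bench. Axes as the warmer's: the hinge runs along y, the folded panel points to +x.
- end_hinge (a point): Middle of the end panel's hinge line, 40 mm above the bench. Axes as the warmer's: the hinge runs along x, the folded panel points to -y.
- tin: Round green tin with steel lid, radius 43 mm, 57 mm high, origin at the centre of its underside; stands on the other resting ring. Leave it alone.
- hammer: Hammer about 250 mm long lying on the bench at the left. Leave it alone.
- screwdriver: Screwdriver lying on the bench at the right. Leave it alone.
- mug: Blue mug, radius 38 mm, 90 mm high, standing on the bench at the right. Leave it alone.
Mind the look-alikes: they are no part of the job. Leave any purple or turquoise look-alike of the pot alone.

How it is judged:
On the way:
1. the pot stands upright inside the red ring (centre within 14 mm) with both panels still folded down (under 0.8 rad) (horizontal distance between pot and hot_ring below 0.014 m and z of pot in the frame of warmer below 0.046 m and angle between pot's own z axis and vertical below 0.06 rad and value of joint each of back_panel, end_panel below 0.8 rad), for 0.2 s.
At the end, for the whole second after the job is handed in: The pot stands at rest and upright on the deck, its centre within 14 mm of the red ring's centre, and both guard panels are upright (over 1.42 rad, within about 8 degrees of their stop) (horizontal distance between pot and hot_ring below 0.014 m and z of pot in the frame of warmer below 0.046 m and angle between pot's own z axis and vertical below 0.06 rad and linear speed of pot below 0.02 m/s and value of joint each of back_panel, end_panel above 1.42 rad); the robot touches nothing.
It fails at once if the pot is lifted more than 10 mm off the deck (z of pot in the frame of warmer above 0.052 m).
It fails at once if the pot is tipped more than 0.2 rad or leaves the deck (angle between pot's own z axis and vertical above 0.2 rad or z of pot in the frame of warmer below 0.03 m).
It fails at once if the green tin is displaced by more than 20 mm (distance of tin from where it was at the start of the episode above 0.02 m).
It fails at once if the hammer, screwdriver or mug is displaced by more than 30 mm (distance of any of hammer, screwdriver, mug from where it was at the start of the episode above 0.03 m).
It also fails if it takes over 67 s, if anything falls off the work surface, if the arm or the gripper's body presses on something with over 40 N, if the wrist force passes 120 N, or if a joint passes its speed limit or range.

### The arm

A 6-joint arm with a two-finger parallel gripper is mounted at the origin on the work surface. World frame = base frame: x ahead of the robot, y to its left, z up, the work surface at z = 0. Lengths are in m, angles in rad, forces in N, time in s.
With the tool pointing down it reaches from about 0.4 to 0.825 m from the base axis. Payload 7 kg.
Tool frame: the origin (TCP) lies on the centre line of the jaws, within the pads' length; the fingertips stand 22 mm ahead of it and the grasp point (between the pads) lies 3 mm ahead of it; z points along the fingers, y is the line along which they close (so a half turn about z gives the same grasp; the last joint's range is limited). The gripper opens to 88 mm and grips with 3 to 60 N. Pads are 19 mm wide; open, the fingers measure 130 mm over their backs; the gripper's body (78 mm by 193 mm) begins 47 mm behind the grasp point.
Start: joints at [1.48, 0.359, 0.012, 0, -1.224, -0.288], TCP at [0.25, 0.627, 0.227] pointing down, gripper open.
Joint ranges: [-3.07, 3.07], [-1.43, 2.12], [-1.02, 1.25], [-3.03, 1.67], [-3.05, -0], [-3.03, 3.03]. Speed limits (rad/s): [2.39, 2.39, 3.01, 3.14, 3.14, 3.14].

### API

Orientations are given as [roll, pitch, yaw] about the fixed x, y, z axes, in that order (R = Rz(yaw) Ry(pitch) Rx(roll)).
In Python, from station import arm gives the robot as it stands.
- The arm moves only by the tool arm_command, never from a script. Its argument "series" is one flat list of numbers, 7 for each row, row after row: the turn, a rotation vector about the tool's x, y, z each as a share of 90 degrees, from -1 to 1, then the shift along the tool's x, y, z each as a share of 0.1 m, from -1 to 1, then the opening, from 0 (shut) to 1 (fully open). A call has 1 to 8 rows; each row is the pose to reach, as a shift and turn from the pose commanded when the call began, along the tool's axes at that moment; what a row does not reach only later rows make up. A row lasts 1/8 s, in which the tool goes at most 62.5 mm and 10.7 degrees, less where a joint would pass 70% of its speed; a pose out of reach is approached as far as the arm can. A call with a number of a shift or a turn outside -1 to 1 is refused whole. A call with a gripper value outside its range is refused whole. The fingers move at their own pace and stop on an object; "force" is the grip in N (left out, the last holds). Time passes only in rows, so rows that repeat a pose let the fingers close. It gives the time, the measured TCP pose, the force, the opening and the grip force at its end, in the units of the state.
- arm.get_state(): the state, without advancing time (a new reading comes with each control period).
- arm.grab_frame(name): name is "scene" or "top"; returns the picture (480x640x3 uint8, blue, green, red); there is no depth.
- arm.camera_model(name): a dict with "fovy" (degrees; the focal length in pixels is half the picture's height over the tangent of half this angle, whatever the lens; pixels are square), "cx", "cy" (the principal point, pixels), "pose" (4x4, takes a point from camera to world coordinates). Camera axes: x right, y down, z forward; pixel columns grow to the right and rows downward; lengths in m; the calibration is good to about 2 mm. A picture is of the moment at which its call begins. camera_model takes no time and is no camera call.
- arm.job_done(): hands the job in; it is judged then, once.
The state is a dict: "t": time; "q": joint angles; "qd": joint speeds; "joint_efforts": joint torques, N m; "eef_pos": TCP position; "ee_rot": TCP orientation; "force": force on the tool from outside, world axes, zero at the start; "moment": the same for the moment, N m; "width": finger opening in m; "gripper_force": force on a finger pad.
Only numpy, scipy, OpenCV 4.12 (cv2) and the standard library are available. Lean on these libraries where they do the work, as an engineer would, in place of code of your own. Each camera call takes 0.05 s, during which the arm holds its last target. There are 200 camera calls.

## Working session

There is one attempt and no reset: what is moved stays moved. The work goes in short steps, Python scripts to look and compute and a tool call to move; the robot and the scene stay as the last step left them, time stands still between calls to the robot, and variables do not carry over. Pictures are saved under pics/ and viewed, at most 10 in all, crops included, and the job is handed in when it is done.

Besides the shell and the picture viewer there is one more tool, called after ">>>" as name(argument=value, ...) on one line, values as JSON. arm_command: Moves the arm, as the interface text tells. Its arguments: {"type":"object","properties":{"series":{"type":"array"},"force":{"type":"number"}},"required":["series"]}

```bash
mkdir -p pics; python3 - <<'E'
from station import arm
import cv2
for n in("scene","top"):
    cv2.imwrite(f"pics/{n}0.png",arm.grab_frame(n)); m=arm.camera_model(n); print(n,m)
print(arm.get_state())
E
```

```text
scene {'fovy': 48.31823704379091, 'cx': 323.420687317307, 'cy': 238.01060481594013, 'pose': array([[-0.09157236,  0.60508537, -0.79087685,  1.71148794],
       [ 0.99572767,  0.04617148, -0.07996623,  0.09857417],
       [-0.01187045, -0.79482067, -0.60672828,  1.00979914],
       [ 0.        ,  0.        ,  0.        ,  1.        ]])}
top {'fovy': 47.59415510448959, 'cx': 321.615647501586, 'cy': 237.10015895228221, 'pose': array([[ 1.34114255e-02, -9.85650621e-01,  1.68264632e-01,
         3.14955519e-01],
       [-9.99909884e-01, -1.31194130e-02,  2.84705887e-03,
        -4.56268201e-03],
       [-5.98672141e-04, -1.68287652e-01, -9.85737748e-01,
         1.54929207e+00],
       [ 0.00000000e+00,  0.00000000e+00,  0.00000000e+00,
         1.00000000e+00]])}
{'t': 0.1, 'q': array([ 1.48012896e+00,  3.59283411e-01,  1.11552942e-02, -2.81984323e-04,
       -1.22410637e+00, -2.88074556e-01]), 'qd': array([-0.00123604, -0.00142786,  0.00168864,  0.00098237,  0.00155471,
       -0.00019466]), 'joint_efforts': array([-1.31422610e-03, -5.84162700e+01,  2.93751615e+01,  7.01537937e+00,
        1.01529653e-02, -5.36487744e-05]), 'eef_pos': array([0.24947153, 0.62673946, 0.22614386]), 'ee_rot': array([ 3.14013844e+00, -1.54447930e-04, -3.78837819e-01]), 'force': array([-0.63952914, -0.01472278,  0.07754765]), 'moment': array([ 0.00710388, -0.00330967,  0.00652936]), 'gripper_force': 0.0, 'width': 0.08764332351971249}
```

View pics/scene0.png

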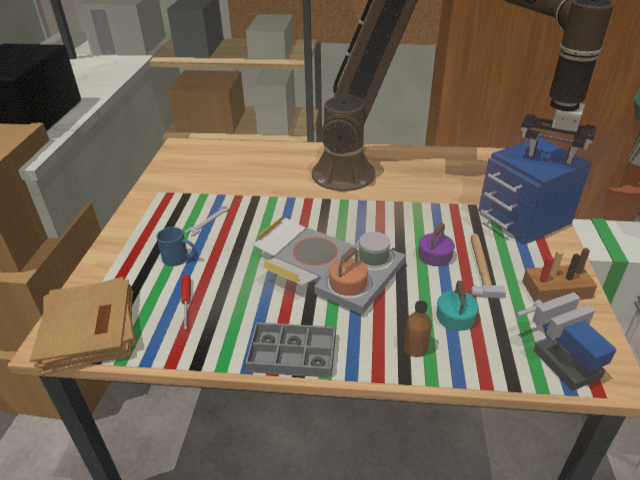

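View pics/top0.png

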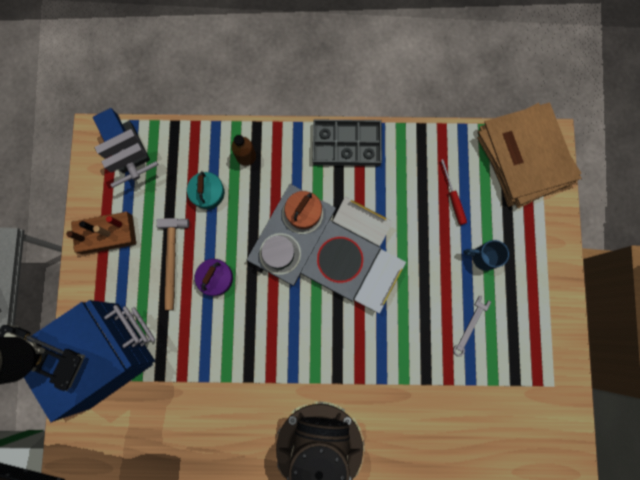

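The scene view shows the copper pot at (348,272), the green tin at (374,247) and the red ring at (316,250). In the top view they are at (303,210), (279,253) and (340,259), with the back panel at (362,220) and the end panel at (380,280).
Things that could be taken for the pot in the top view: copper (303,210), turquoise (205,190), purple (213,278), tin (279,253). By its description, the copper one is the pot. Next I check it in a close crop and measure.

```bash
cat > h.py <<'E'
import numpy as np, cv2
from station import arm
def K(m): f=240/np.tan(np.radians(m["fovy"])/2); return f,m["cx"],m["cy"]
def ray(n,p):
    m=arm.camera_model(n); f,cx,cy=K(m); T=m["pose"]
    return T[:3,3],T[:3,:3]@np.array([(p[0]-cx)/f,(p[1]-cy)/f,1])
def onz(n,p,z):
    o,d=ray(n,p); return o+d*(z-o[2])/d[2]
def tri(p,q):
    (a,d),(b,e)=ray("scene",p),ray("top",q)
    s=np.linalg.lstsq(np.c_[d,-e],b-a,rcond=None)[0]
    P,Q=a+s[0]*d,b+s[1]*e; return (P+Q)/2,np.linalg.norm(P-Q)
def px(n,P):
    m=arm.camera_model(n); f,cx,cy=K(m); c=np.linalg.inv(m["pose"])@np.append(P,1)
    return np.array([cx+f*c[0]/c[2],cy+f*c[1]/c[2]])
BOX={"scene":(245,205,415,315),"top":(240,175,415,320)}
def mask(img,n,lo,hi):
    x0,y0,x1,y1=BOX[n]; h=cv2.cvtColor(img,cv2.COLOR_BGR2HSV)
    m=cv2.inRange(h,lo,hi); 
    if lo[0]==0: m|=cv2.inRange(h,(172,lo[1],lo[2]),(180,hi[1],hi[2]))
    k=np.zeros_like(m); k[y0:y1,x0:x1]=m[y0:y1,x0:x1]; return k
def blobs(m,a=12):
    n,l,s,c=cv2.connectedComponentsWithStats(m)
    return [(i,s[i].tolist(),c[i].round(1).tolist()) for i in range(1,n) if s[i,4]>=a],l
E
python3 - <<'E'
from h import *
for n in("scene","top"):
    im=cv2.imread(f"pics/{n}0.png"); x0,y0,x1,y1=BOX[n]
    cv2.imwrite(f"pics/{n}c.png",cv2.resize(im[y0:y1,x0:x1],None,fx=4,fy=4,interpolation=cv2.INTER_CUBIC))
    for nm,lo,hi in(("red",(0,80,60),(8,255,255)),("copper",(3,80,100),(16,255,255)),("yellow",(20,100,80),(35,255,255))):
        print(n,nm,blobs(mask(im,n,lo,hi))[0])
E
```

```text
scene red [(1, [299, 205, 13, 23, 193], [305.2, 215.2]), (2, [375, 205, 10, 29, 248], [380.0, 218.3]), (3, [293, 237, 44, 28, 147], [314.6, 252.2]), (7, [279, 280, 18, 35, 366], [287.7, 298.3]), (14, [373, 288, 12, 27, 244], [379.3, 303.8])]
scene copper [(1, [299, 205, 13, 23, 193], [305.2, 215.1]), (2, [375, 205, 10, 29, 250], [380.0, 218.3]), (3, [293, 237, 44, 28, 145], [314.3, 252.0]), (5, [342, 248, 13, 11, 49], [347.9, 253.0]), (6, [329, 257, 39, 38, 1133], [348.3, 276.4]), (7, [282, 279, 15, 28, 197], [289.2, 290.6]), (8, [377, 288, 8, 13, 34], [381.3, 294.4]), (9, [384, 299, 1, 16, 16], [384.0, 306.5]), (10, [373, 301, 7, 14, 29], [374.6, 305.3])]
scene yellow [(1, [258, 217, 23, 23, 119], [268.8, 228.4]), (2, [264, 261, 34, 22, 256], [280.6, 271.3])]
top red [(1, [270, 175, 11, 42, 353], [274.7, 192.2]), (2, [354, 175, 11, 31, 296], [359.4, 188.5]), (3, [286, 191, 16, 14, 34], [292.2, 196.2]), (24, [285, 212, 3, 6, 12], [286.0, 214.5]), (25, [288, 213, 7, 13, 36], [291.4, 218.9]), (30, [313, 216, 7, 9, 16], [316.1, 220.1]), (44, [317, 236, 47, 47, 399], [339.8, 259.6]), (45, [267, 273, 12, 47, 483], [272.2, 297.3]), (46, [354, 301, 11, 19, 180], [358.7, 311.2])]
top copper [(1, [271, 175, 1, 14, 14], [271.0, 181.5]), (4, [354, 175, 11, 32, 53], [361.7, 195.2]), (5, [280, 178, 1, 20, 20], [280.0, 187.5]), (6, [285, 191, 25, 30, 327], [293.6, 202.8]), (7, [270, 193, 1, 24, 24], [270.0, 204.5]), (8, [293, 194, 29, 33, 519], [309.6, 212.6]), (9, [267, 277, 2, 43, 43], [267.4, 298.0]), (10, [278, 282, 1, 12, 12], [278.0, 287.5]), (11, [277, 296, 1, 20, 20], [277.0, 305.5]), (12, [354, 306, 1, 14, 14], [354.0, 312.5])]
top yellow [(3, [351, 201, 35, 18, 63], [368.7, 210.0]), (4, [388, 270, 14, 25, 28], [394.6, 281.4])]
```

View pics/topc.png

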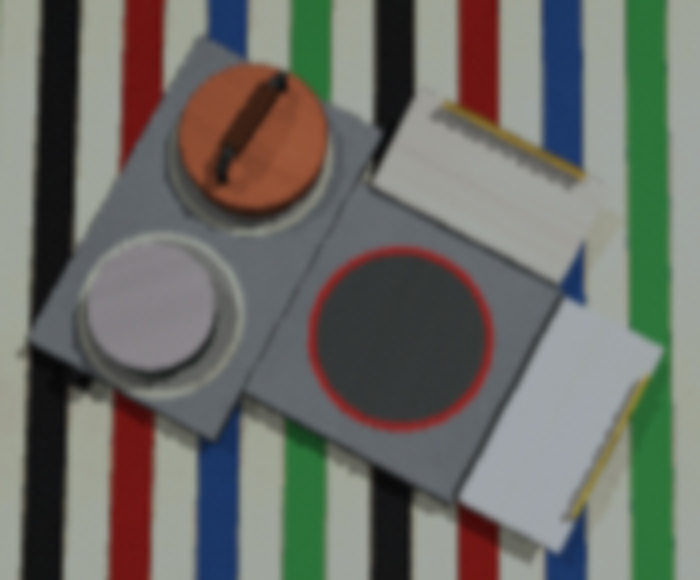

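View pics/scenec.png

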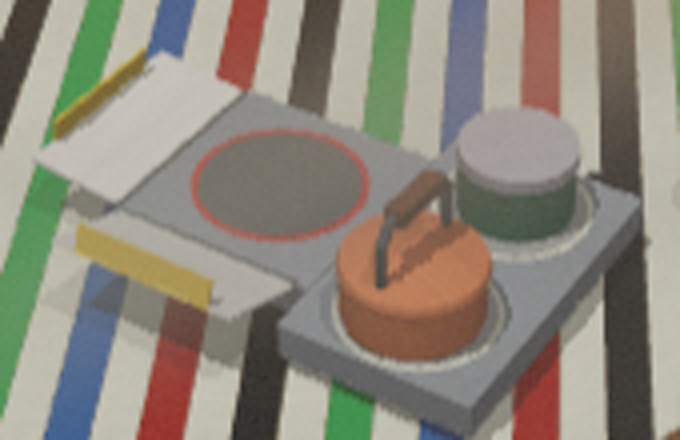

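The crops confirm the copper pot with a dark wooden bail: in the top crop the handle runs (222,178)–(282,82), and its centre is near full pixel (303,207). Both panels are folded. Next I measure the warmer pose, heights and handle.

```bash
python3 - <<'E'
from h import *
im={n:cv2.imread(f"pics/{n}0.png") for n in BOX}
# ring
c={}
for n,cc in(("scene",(314.6,252.2)),("top",(339.8,259.6))):
    b,l=blobs(mask(im[n],n,(0,80,60),(8,255,255)))
    i=min(b,key=lambda t:np.hypot(t[2][0]-cc[0],t[2][1]-cc[1]))[0]
    k=(l==i).astype(np.uint8); cs,_=cv2.findContours(k,0,2); e=cv2.fitEllipse(cv2.convexHull(np.vstack(cs))); c[n]=e[0]; print(n,e)
R,err=tri(c["scene"],c["top"]); print("ring",R.round(4),err)
# corners
mod=np.array([[-125,230],[125,230],[125,80],[-85,-85],[85,-85]])/1000
pt=np.array([[30,343],[205,40],[380,127],[458,500],[562,293]])/4+[240,175]-.4
W=np.array([onz("top",p,.042)[:2] for p in pt])
mod=np.r_[mod,[[0,0]]]; W=np.r_[W,[onz("top",c["top"],.042)[:2]]]
mm,wm=mod-mod.mean(0),W-W.mean(0)
th=np.arctan2((mm[:,0]*wm[:,1]-mm[:,1]*wm[:,0]).sum(),(mm*wm).sum())
Q=np.array([[np.cos(th),-np.sin(th)],[np.sin(th),np.cos(th)]]); t=W.mean(0)-Q@mod.mean(0)
print("yaw",th,np.degrees(th),"origin",t,"res mm",((mod@Q.T+t-W)*1000).round(1).tolist())
ps=np.array([[640,200],[470,405],[280,325]])/4+[245,205]-.4
print("scene corners own mm",[(Q.T@(onz("scene",p,.042)[:2]-t)*1000).round(1).tolist() for p in ps])
# handle: dark pixels within pot
for n,(x0,y0,x1,y1) in(("top",(290,190,316,222)),("scene",(338,243,362,265))):
    h=cv2.cvtColor(im[n],cv2.COLOR_BGR2HSV)[y0:y1,x0:x1]
    m=((h[...,2]<120)&(h[...,1]>90)&((h[...,0]<15)|(h[...,0]>172))).astype(np.uint8)
    print(n); [print(i,s,np.array(cc)+[x0,y0]) for i,s,cc in blobs(m)[0]]
P,e=tri((415/4+244.6,198/4+204.6),(252/4+239.6,130/4+174.6)); print("handle",P,e,(Q.T@(P[:2]-t)*1000))
for a,b in(((222,178),(282,82)),):
    A,B=[onz("top",np.array(p)/4+[239.6,174.6],.146)for p in(a,b)]; print("handle yaw",np.degrees(np.arctan2(*(B-A)[1::-1])),(A+B)/2,(Q.T@((A+B)[:2]/2-t)*1000))
# pot lid rim ellipse
k=mask(im["top"],"top",(0,60,50),(18,255,255)); k[:, :284]=0;k[:,324:]=0;k[230:]=0
k[:190]=0; cs,_=cv2.findContours(k,0,2); q=max(cs,key=cv2.contourArea); e=cv2.fitEllipse(cv2.convexHull(q)); L=onz("top",e[0],.100); print("lid",e,L,Q.T@(L[:2]-t)*1000)
for nm,p in(("backlip",(.165,-.0)),("endlip",(0,-.165))): print(nm,Q@p+t)
# lips triangulated ends
print("lip back",tri((280.6,271.3),(368.7,210.0)),"end",tri((268.8,228.4),(394.6,281.4)))
E
```

```text
scene ((314.5484619140625, 250.87826538085938), (27.68625831604004, 44.485931396484375), 88.0118179321289)
top ((339.69140625, 259.232666015625), (46.332881927490234, 46.93086624145508), 120.34315490722656)
ring [ 0.5104 -0.0504  0.0399] 0.002284812567295471
yaw -0.4735412583548411 -27.13191552904653 origin [ 0.51018007 -0.05326078] res mm [[0.1, 1.7], [3.1, 4.7], [-3.3, -3.2], [-3.0, 1.9], [3.2, -3.3], [-0.1, -1.8]]
scene corners own mm [[-119.9, 233.8], [124.8, 231.3], [125.4, 86.8]]
top
3 [0, 3, 23, 29, 218] [300.6 206.9]
scene
handle [0.63632757 0.05259921 0.13624408] 0.002875086726110073 [ 63.98963309 151.73943913]
handle yaw -30.383307856287853 [0.63431291 0.05070598 0.146     ] [ 63.0600494  149.13577669]
lid ((302.7540283203125, 209.39039611816406), (37.69700241088867, 37.98973083496094), 132.37918090820312) [0.63826752 0.05204973 0.1       ] [ 65.96669045 152.13512427]
backlip [ 0.65702329 -0.1285075 ]
endlip [ 0.43493335 -0.200104  ]
lip back (array([ 0.6447516 , -0.12781844,  0.07275638]), np.float64(0.004294693098352168)) end (array([ 0.44762198, -0.19662583,  0.06698801]), np.float64(0.008315099692467232))
```

>>> arm_command(series=[0, 0, 0, 0, 0, -0.4, 1, 0, 0, 0, 1, 0.7, -0.4, 1, 0, 0, 0, 1, 0.7, -0.4, 1, 0, 0, 0, 1, 0.7, -0.4, 1])

```text
t: 0.6
eef_pos: [0.3183, 0.5221, 0.2675]
ee_rot: [-3.142, 0.0, -0.382]
force: [0.2, 0.8, 0.4]
width: 0.0877
gripper_force: 0.0
```

>>> arm_command(series=[0, 0, 0, 1, 0.7, 0, 1, 0, 0, 0, 1, 0.7, 0, 1, 0, 0, 0, 1, 0.7, 0, 1])

```text
t: 0.98
eef_pos: [0.385, 0.4205, 0.2671]
ee_rot: [3.141, 0.0, -0.382]
force: [-0.9, -0.2, -0.1]
width: 0.0873
gripper_force: 0.0
```

>>> arm_command(series=[0, 0, 0, 1, 0.7, 0, 1, 0, 0, 0, 1, 0.7, 0, 1, 0, 0, 0, 1, 0.7, 0, 1])

```text
t: 1.35
eef_pos: [0.4519, 0.3191, 0.2668]
ee_rot: [3.141, 0.0, -0.382]
force: [-0.2, -0.0, -0.0]
width: 0.0875
gripper_force: 0.0
```

>>> arm_command(series=[0, 0, 0, 1, 0.7, 0, 1, 0, 0, 0, 1, 0.7, 0, 1, 0, 0, 0, 1, 0.7, 0, 1])

```text
t: 1.72
eef_pos: [0.5189, 0.2176, 0.2664]
ee_rot: [3.141, 0.0, -0.382]
force: [-0.9, 0.3, 1.1]
width: 0.0878
gripper_force: 0.0
```

>>> arm_command(series=[0, 0, 0.08, 1, 0.7, 0, 1, 0, 0, 0.08, 1, 0.7, 0, 1, 0, 0, 0.08, 1, 0.7, 0, 1])

```text
t: 2.1
eef_pos: [0.586, 0.116, 0.266]
ee_rot: [3.14, 0.001, -0.507]
force: [-0.2, 0.2, -0.3]
width: 0.0877
gripper_force: 0.0
```

>>> arm_command(series=[0, 0, 0, 0.75, 0.32, 0.7, 1, 0, 0, 0, 0.75, 0.32, 0.7, 1, 0, 0, 0, 0.75, 0.32, 0.7, 1, 0, 0, 0, 0.75, 0.32, 0.7, 1])

```text
t: 2.6
eef_pos: [0.635, 0.0545, 0.1971]
ee_rot: [3.142, -0.0, -0.503]
force: [-0.3, 0.8, 0.4]
width: 0.0877
gripper_force: 0.0
```

```bash
python3 - <<'E'
from h import *
a=arm.grab_frame("scene")[190:330,270:430]; b=arm.grab_frame("top")[160:300,240:400]
cv2.imwrite("pics/g1.png",cv2.resize(np.hstack([a,b]),(800,350),interpolation=cv2.INTER_CUBIC))
p=arm.get_state()["eef_pos"]; print(p, px("scene",p+[0,0,-.022]),px("top",p+[0,0,-.022]))
E
```

```text
[0.63515687 0.05459346 0.19815025] [348.85046905 241.66728346] [300.72410544 204.12029007]
```

View pics/g1.png

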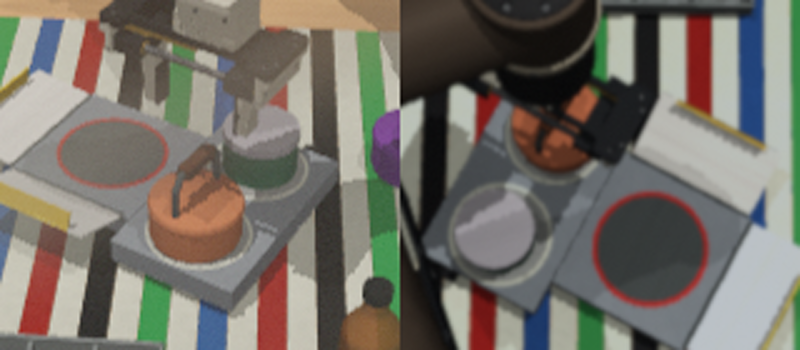

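The crop shows the open fingers at (332,222) and (368,240) in the scene view, straddling the handle at (348,253). Descending to grip.

>>> arm_command(series=[0, 0, 0, 0.02, 0.02, 0.3, 1, 0, 0, 0, 0.02, 0.02, 0.54, 1, 0, 0, 0, 0.02, 0.02, 0.54, 1, 0, 0, 0, 0.02, 0.02, 0.54, 0.3, 0, 0, 0, 0.02, 0.02, 0.54, 0, 0, 0, 0, 0.02, 0.02, 0.54, 0, 0, 0, 0, 0.02, 0.02, 0.54, 0, 0, 0, 0, 0.02, 0.02, 0.54, 0], force=20)

```text
t: 3.7
eef_pos: [0.6358, 0.05, 0.1431]
ee_rot: [-3.142, -0.0, -0.505]
force: [0.6, 0.2, 0.4]
width: 0.0434
gripper_force: 0.0
```

>>> arm_command(series=[0, 0, 0, 0, 0, 0, 0, 0, 0, 0, 0, 0, 0, 0, 0, 0, 0, 0, 0, 0, 0, 0, 0, 0, 0, 0, 0, 0, 0, 0, 0, 0, 0, 0, 0])

```text
t: 4.32
eef_pos: [0.6358, 0.0502, 0.143]
ee_rot: [-3.141, -0.0, -0.504]
force: [0.4, 0.1, 0.6]
width: 0.0147
gripper_force: 20.0
```

>>> arm_command(series=[0, 0, 0, -0.02, 0.05, 0, 0, 0, 0, 0, -0.06, 0.15, 0, 0, 0, 0, 0, -0.1, 0.25, 0, 0, 0, 0, 0, -0.14, 0.35, 0, 0, 0, 0, 0, -0.18, 0.45, 0, 0, 0, 0, 0, -0.23, 0.55, 0, 0, 0, 0, 0, -0.27, 0.65, 0, 0, 0, 0, 0, -0.31, 0.75, 0, 0])

```text
t: 5.32
eef_pos: [0.5717, -0.0011, 0.1429]
ee_rot: [3.142, 0.0, -0.504]
force: [0.3, 0.2, -0.9]
width: 0.0145
gripper_force: 20.0
```

>>> arm_command(series=[0, 0, 0, -0.04, 0.1, 0, 0, 0, 0, 0, -0.08, 0.2, 0, 0, 0, 0, 0, -0.12, 0.3, 0, 0, 0, 0, 0, -0.17, 0.4, 0, 0, 0, 0, 0, -0.22, 0.5, 0, 0, 0, 0, 0, -0.26, 0.6, 0, 0, 0, 0, 0, -0.31, 0.75, 0, 0, 0, 0, 0, -0.31, 0.75, 0, 0])

```text
t: 6.32
eef_pos: [0.5074, -0.0524, 0.1429]
ee_rot: [3.141, 0.001, -0.505]
force: [-0.5, -0.4, -1.8]
width: 0.0148
gripper_force: 20.0
```

```bash
python3 - <<'E'
from h import *
S=arm.grab_frame("scene"); T=arm.grab_frame("top"); cv2.imwrite("pics/s2.png",S);cv2.imwrite("pics/t2.png",T)
cv2.imwrite("pics/g2.png",cv2.resize(np.hstack([S[190:330,250:410],T[180:320,260:420]]),(800,350),interpolation=cv2.INTER_CUBIC))
print(arm.get_state())
E
```

```text
{'t': 6.425, 'q': array([ 2.83324814e-01,  1.64115801e-01, -4.62222750e-01,  7.21213371e-05,
       -9.45289817e-01,  7.82455448e-01]), 'qd': array([ 0.00523212,  0.00843091,  0.01011241, -0.00040136,  0.00249157,
       -0.00051573]), 'joint_efforts': array([ 2.13150107e-01, -3.99181509e+01,  2.63677883e+01,  6.20312110e+00,
        4.81512621e-01,  2.61640374e-02]), 'eef_pos': array([ 0.50832507, -0.05178467,  0.14293266]), 'ee_rot': array([ 3.14096139e+00,  5.45170980e-04, -5.04973985e-01]), 'force': array([-0.28994553, -0.83714156, -1.87664771]), 'moment': array([-0.25684699,  0.35103648, -0.04001957]), 'gripper_force': 19.99345600605011, 'width': 0.014759817479894301}
```

View pics/g2.png

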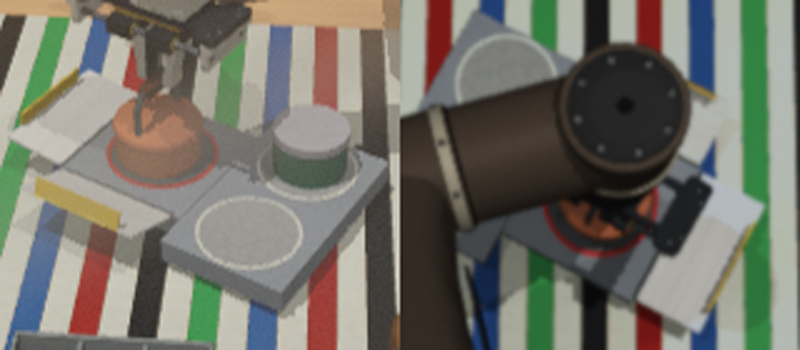

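The crop shows the pot inside the red ring, near scene (314,245), with clearance all round. Now I release and retreat outward over the back panel, then measure.

>>> arm_command(series=[0, 0, 0, 0, 0, 0, 0.6, 0, 0, 0, 0, 0, 0, 0.8, 0, 0, 0, 0, 0, 0, 0.8, 0, 0, 0, 0, 0, 0, 0.8, 0, 0, 0, 0, 0, -0.3, 0.8, 0, 0, 0, 0, 0, -0.7, 0.8, 0, 0, 0, 0, 0, -1, 0.8, 0, 0, 0, 0, 0, -1, 0.8])

```text
t: 7.42
eef_pos: [0.5104, -0.0511, 0.2456]
ee_rot: [-3.139, -0.004, -0.504]
force: [0.3, -0.4, -0.3]
width: 0.0702
gripper_force: 0.0
```

>>> arm_command(series=[0, 0, 0, 0.5, 0, 0, 0.5, 0, 0, 0, 1, 0, 0, 0.3, 0, 0, 0, 1, 0, 0, 0])

```text
t: 7.8
eef_pos: [0.598, -0.1009, 0.2403]
ee_rot: [3.14, 0.003, -0.506]
force: [-1.0, -0.2, -0.9]
width: 0.0456
gripper_force: 0.0
```

>>> arm_command(series=[0, 0, 0, 0.5, 0, 0, 0, 0, 0, 0, 1, 0, 0, 0, 0, 0, 0, 1, 0, 0, 0, 0, 0, 0, 1, 0, 0, 0])

```text
t: 8.3
eef_pos: [0.6832, -0.1477, 0.2418]
ee_rot: [3.141, 0.002, -0.505]
force: [-1.1, 0.0, -0.2]
width: 0.0056
gripper_force: 0.0
```

```bash
python3 - <<'E'
from h import *
S=arm.grab_frame("scene"); T=arm.grab_frame("top"); cv2.imwrite("pics/s3.png",S);cv2.imwrite("pics/t3.png",T)
cv2.imwrite("pics/g3.png",cv2.resize(np.hstack([S[190:330,250:410],T[180:320,250:410]]),(800,350),interpolation=cv2.INTER_CUBIC))
for n,I in(("scene",S),("top",T)): print(n,blobs(mask(I,n,(3,80,80),(16,255,255)),40)[0])
st=arm.get_state(); print(st["eef_pos"],st["ee_rot"],st["q"],st["width"])
E
```

```text
scene [(1, [299, 205, 20, 22, 226], [307.1, 216.8]), (2, [375, 205, 10, 29, 250], [380.0, 218.3]), (4, [293, 227, 44, 39, 1015], [313.0, 245.1]), (6, [282, 279, 15, 27, 180], [289.4, 289.5])]
top [(2, [354, 179, 11, 28, 49], [361.6, 196.9]), (3, [336, 237, 26, 39, 695], [347.7, 256.3])]
[ 0.6832213  -0.14739058  0.2431718 ] [-3.14150258e+00  1.34617150e-04 -5.03942421e-01] [ 6.54262260e-02  3.89583256e-01  9.52768672e-02 -1.55101969e-04
 -1.27655476e+00  1.00147266e+00] 0.0015965909578672106
```

View pics/g3.png

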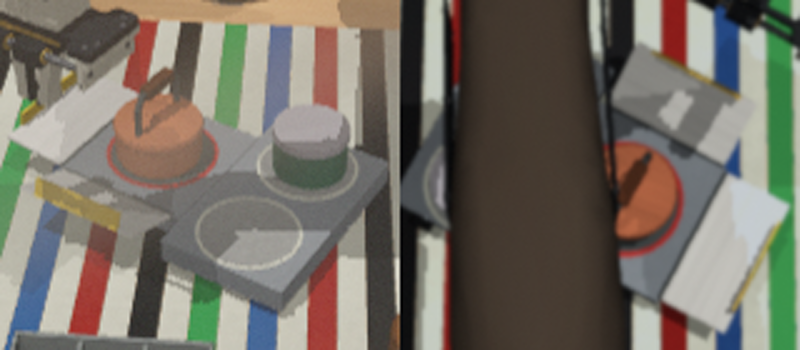

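The pot stands free in the ring, near scene (313,245), and the arm hides the left part of the top view. Next I check the pot's placing numerically, refine the yaw, and work out the back panel moves.

```bash
cat > plan.py <<'E'
from h import *
def path(hinge,outyaw,phi,thetas,R0,p0,ext=8,start=None,half=9.5,over=0):
    """TCP shifts (in 0.1 m shares of the present tool frame) to push the panel; tool tilted phi, R0 present (already tilted) rotation"""
    u=np.array([np.cos(outyaw),np.sin(outyaw),0]); z=np.array([0,0,1.])
    d=-np.sin(phi)*u-np.cos(phi)*z; e=np.cos(phi)*u-np.sin(phi)*z; out=[]
    for th in thetas:
        if th<np.pi/2-phi: T=(.08*np.cos(th)+.0015*np.sin(th))*u+(.04+.08*np.sin(th)-.0015*np.cos(th))*z+ext/1000*d
        else: q=.08-ext/1000; T=(q*np.cos(th)+.0015*np.sin(th))*u+(.04+q*np.sin(th)-.0015*np.cos(th))*z
        P=np.append(hinge,0)+T+half/1000*e-.022*d-over/1000*u
        out.append(P)
    return np.array(out),u
E
python3 - <<'E'
from plan import *
S=cv2.imread("pics/s3.png"); T=cv2.imread("pics/t3.png")
R=np.array([.5103,-.0515])
# lid extremes in top, predicted for centre (R) at z .1
t=np.linspace(0,6.28,200); c=np.array([px("top",[R[0]+.052*np.cos(a),R[1]+.052*np.sin(a),.1]) for a in t])
k=mask(T,"top",(4,100,90),(16,255,255)); ys,xs=np.where(k[225:290,330:375]); print("lid pred",c.max(0),c.min(0)[1],"seen",xs.max()+330,ys.min()+225,ys.max()+225)
c=np.array([px("scene",[R[0]+r*np.cos(a),R[1]+r*np.sin(a),z]) for r,z in((.05,.045+.042),(.05,.05),(.052,.097)) for a in t])
k=mask(S,"scene",(4,90,110),(16,200,255)); k=cv2.morphologyEx(k,cv2.MORPH_OPEN,np.ones((3,3))); b,_=blobs(k,300); print("scene pred",c[:,0].min(),c[:,0].max(),c[:,1].max(),b)
# resting ring, scene
g=cv2.cvtColor(S,cv2.COLOR_BGR2GRAY); 
for y in (276,282,288): print(y,g[y,325:375].tolist())
print([ [px("scene",[*(R+np.array([[np.cos(y),-np.sin(y)],[np.sin(y),np.cos(y)]])@[.065,.155]),.042]).round(1).tolist()] for y in np.radians([-26,-27.5,-29,-30.5])])
yaw=np.radians(-28); h=R+.085*np.array([np.cos(yaw),np.sin(yaw)])
for phi in(0,25): print(phi,path(h,yaw,np.radians(phi),np.radians([0,20,40,60,75,90]),None,None)[0].round(4).tolist())
E
```

```text
lid pred [359.75913524 275.77616801] 237.3661476380858 seen 360 237 274
scene pred 294.9637461444198 331.68093221026345 259.1538554725751 [(4, [296, 228, 35, 23, 589], [313.0, 239.7])]
276 [111, 111, 112, 111, 110, 136, 137, 119, 113, 117, 116, 117, 117, 117, 114, 113, 116, 114, 117, 119, 115, 114, 116, 113, 116, 114, 117, 113, 116, 116, 116, 116, 114, 113, 113, 115, 115, 114, 114, 116, 119, 126, 136, 121, 109, 108, 111, 109, 108, 109]
282 [108, 107, 114, 140, 134, 115, 114, 116, 115, 113, 113, 114, 114, 116, 115, 114, 114, 113, 115, 136, 140, 140, 138, 140, 138, 141, 157, 156, 140, 140, 139, 138, 139, 141, 138, 141, 142, 138, 137, 139, 141, 139, 139, 137, 157, 175, 140, 134, 132, 130]
288 [106, 112, 107, 108, 117, 145, 118, 113, 113, 110, 113, 110, 114, 112, 112, 114, 115, 139, 154, 156, 154, 156, 156, 156, 157, 156, 153, 156, 159, 158, 156, 157, 159, 157, 154, 155, 157, 157, 159, 158, 158, 158, 167, 187, 186, 155, 148, 151, 149, 148]
[[[349.7, 281.5]], [[348.4, 282.1]], [[347.1, 282.8]], [[345.7, 283.4]]]
0 [[0.6644, -0.1334, 0.0525], [0.6606, -0.1314, 0.08], [0.6487, -0.1251, 0.1043], [0.6302, -0.1153, 0.1225], [0.6133, -0.1063, 0.1309], [0.5951, -0.0966, 0.134]]
25 [[0.6688, -0.1358, 0.0472], [0.665, -0.1338, 0.0746], [0.6531, -0.1274, 0.0989], [0.6346, -0.1176, 0.1172], [0.6189, -0.1092, 0.1251], [0.6025, -0.1005, 0.1279]]
```

>>> arm_command(series=[0, -0.1, 0, 0.06, -0.06, 0.3, 0, 0, -0.2, 0, 0.06, -0.06, 0.6, 0, 0, -0.28, 0, 0.06, -0.06, 1, 0, 0, -0.28, 0, 0.06, -0.06, 1, 0])

```text
t: 8.9
eef_pos: [0.6892, -0.1451, 0.1325]
ee_rot: [3.136, 0.456, -0.509]
force: [-0.0, 0.2, -1.1]
width: 0.0006
gripper_force: 0.0
```

>>> arm_command(series=[0, 0, 0, 0.21, 0, 0.44, 0, 0, 0, 0, 0.41, 0, 0.87, 0, 0, 0, 0, 0.41, 0, 0.87, 0, 0, 0, 0, 0.41, 0, 0.87, 0])

```text
t: 9.4
eef_pos: [0.6938, -0.1457, 0.0512]
ee_rot: [-3.14, 0.434, -0.503]
force: [1.4, 0.3, 0.4]
width: 0.0001
gripper_force: 0.0
```

```bash
python3 - <<'E'
from plan import *
from scipy.spatial.transform import Rotation as Ro
st=arm.get_state(); R0=Ro.from_euler("xyz",st["ee_rot"]).as_matrix(); p=st["eef_pos"]; print(p,st["ee_rot"],st["force"],st["width"],"ax",R0.round(3).tolist())
yaw=np.radians(-27.2); h=np.array([.5103,-.0515])+.085*np.array([np.cos(yaw),np.sin(yaw)])
P,_=path(h,yaw,np.radians(25),np.radians([0,10,20,30,40,50,60,70,80,90]),None,None)
print(P.round(4).tolist()); print(((P-p)@R0*10).round(2).tolist())
S=arm.grab_frame("scene"); cv2.imwrite("pics/g4.png",cv2.resize(S[170:310,230:410],(720,560),interpolation=cv2.INTER_CUBIC))
E
```

```text
[ 0.69379053 -0.14567507  0.05120622] [-3.1402161   0.43412237 -0.50264077] [1.43757015 0.33039142 0.44242329] 9.251758301290154e-05 ax [[0.795, -0.482, -0.368], [-0.437, -0.876, 0.204], [-0.421, -0.001, -0.907]]
[[0.67, -0.1336, 0.0472], [0.6691, -0.1331, 0.0611], [0.6661, -0.1316, 0.0746], [0.6611, -0.129, 0.0874], [0.6542, -0.1254, 0.0989], [0.6456, -0.121, 0.109], [0.6356, -0.1159, 0.1172], [0.625, -0.1104, 0.1231], [0.6143, -0.1049, 0.1266], [0.6032, -0.0992, 0.1279]]
[[-0.23, 0.01, 0.15], [-0.29, 0.01, 0.03], [-0.38, 0.01, -0.08], [-0.48, 0.01, -0.17], [-0.6, 0.01, -0.25], [-0.73, 0.02, -0.3], [-0.87, 0.02, -0.32], [-1.0, 0.02, -0.33], [-1.13, 0.03, -0.31], [-1.25, 0.03, -0.27]]
```

View pics/g4.png

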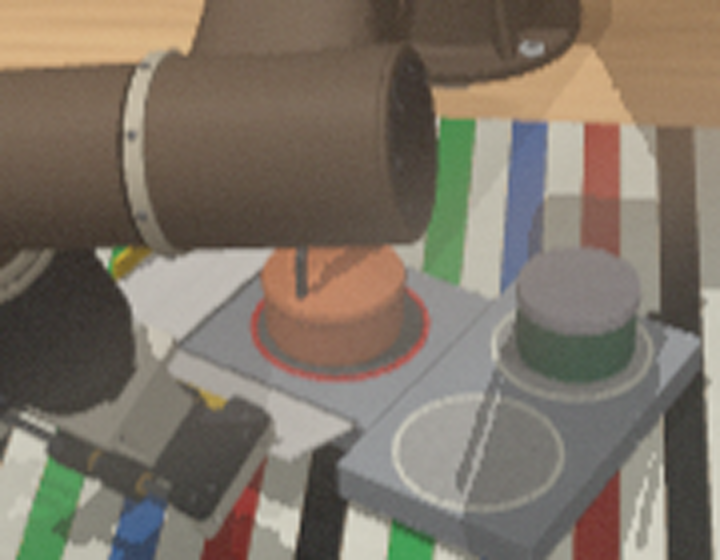

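The crop shows the tilted gripper outside the back lip (yellow at about (282,268)), with the pot inside the ring. Pushing along the arc.

>>> arm_command(series=[0, 0, 0, -0.12, 0, 0.12, 0, 0, 0, 0, -0.24, 0, 0.12, 0, 0, 0, 0, -0.28, 0, 0.04, 0, 0, 0, 0, -0.34, 0, -0.03, 0, 0, 0, 0, -0.39, 0, -0.08, 0, 0, 0, 0, -0.44, 0, -0.13, 0, 0, 0, 0, -0.49, 0, -0.17, 0, 0, 0, 0, -0.49, 0, -0.17, 0])

```text
t: 10.45
eef_pos: [0.6599, -0.1277, 0.0836]
ee_rot: [-3.141, 0.439, -0.504]
force: [0.1, 0.2, -0.2]
width: 0.0004
gripper_force: 0.0
```

```bash
python3 - <<'E'
from plan import *
from scipy.spatial.transform import Rotation as Ro
st=arm.get_state(); R0=Ro.from_euler("xyz",st["ee_rot"]).as_matrix(); p=st["eef_pos"]; print(p,st["ee_rot"],st["force"],st["moment"])
yaw=np.radians(-27.2); h=np.array([.5103,-.0515])+.085*np.array([np.cos(yaw),np.sin(yaw)])
P,_=path(h,yaw,np.radians(25),np.radians([30,40,50,60,70,80,90]),None,None)
print(((P-p)@R0*10).round(2).tolist())
S=arm.grab_frame("scene"); T=arm.grab_frame("top"); cv2.imwrite("pics/g5.png",cv2.resize(np.hstack([S[170:310,230:390],T[160:300,310:470]]),(800,350),interpolation=cv2.INTER_CUBIC))
E
```

```text
[ 0.65990033 -0.12766153  0.08355865] [-3.14129335  0.43914773 -0.50414466] [ 0.14224683  0.16197479 -0.1845622 ] [-0.65104379 -1.2591025  -0.0393315 ]
[[-0.0, 0.01, -0.04], [-0.12, 0.01, -0.11], [-0.25, 0.01, -0.16], [-0.39, 0.01, -0.19], [-0.52, 0.02, -0.19], [-0.64, 0.02, -0.17], [-0.76, 0.03, -0.13]]
```

View pics/g5.png

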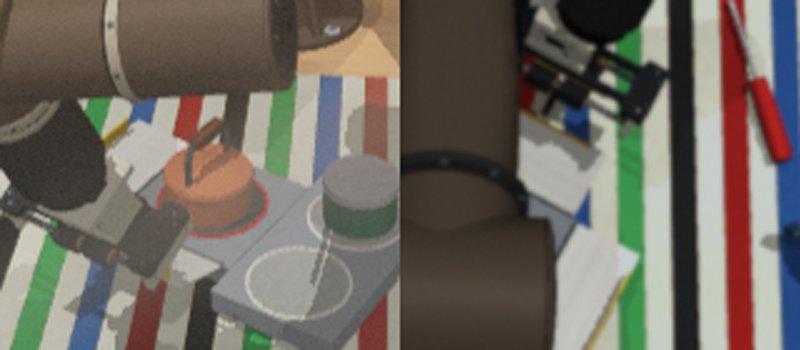

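The crop shows the back lip still at its folded place in the top view, (358,205)–(386,219), so the finger passed without engaging. I check the lip position numerically.

```bash
python3 - <<'E'
from h import *
for f in("top0","t3"):
    T=cv2.imread(f"pics/{f}.png"); k=mask(T,"top",(18,80,60),(36,255,255)); k[:,:345]=0
    for b,box in(("back",(345,195,392,224)),("end",(380,260,415,312))):
        x0,y0,x1,y1=box; ys,xs=np.where(k[y0:y1,x0:x1]); pts=np.c_[xs+x0,ys+y0].astype(float)
        if len(pts)<8: continue
        yaw=np.radians(-27.2);Q=np.array([[np.cos(yaw),-np.sin(yaw)],[np.sin(yaw),np.cos(yaw)]])
        own=np.array([Q.T@(onz("top",p,.058)[:2]-[.5103,-.0515])*1000 for p in pts]); print(f,b,len(pts),own.mean(0).round(1),own.min(0).round(1),own.max(0).round(1), np.degrees(np.arctan(np.polyfit(own[:,1] if b=="back" else own[:,0],own[:,0] if b=="back" else own[:,1],1)[0])).round(1))
T=arm.grab_frame("top");k=mask(T,"top",(18,80,60),(36,255,255)); k[:,:345]=0; print(blobs(k,5)[0])
st=arm.get_state(); Q2=Q; print("tcp own",Q.T@(st["eef_pos"][:2]-[.5103,-.0515])*1000)
S=cv2.imread("pics/s3.png"); 
for s in((.165,.055),(.165,-.055)):
    for z in (.0385,.0605): print(s,z,px("scene",[*(Q@s+[.5103,-.0515]),z]).round(1),px("top",[*(Q@s+[.5103,-.0515]),z]).round(1))
print(blobs(mask(S,"scene",(20,100,80),(35,255,255)))[0])
E
```

```text
top0 back 79 [159.2  -7.3] [156.1 -59.8] [162.2  48. ] 0.5
top0 end 64 [   0.2 -161.5] [ -53.2 -163.7] [  50.6 -159.1] -0.5
t3 back 57 [159.2  -6. ] [156.4 -59.8] [162.1  48. ] 0.3
t3 end 64 [  -0.3 -161.5] [ -53.2 -163.7] [  50.6 -159. ] -0.6
[(1, [390, 184, 4, 3, 7], [391.6, 184.7]), (3, [358, 204, 28, 15, 52], [370.9, 210.8]), (4, [383, 270, 19, 34, 65], [392.1, 286.0])]
tcp own [167.63156728   0.4698575 ]
(0.165, 0.055) 0.0385 [297.  291.2] [349.4 199.6]
(0.165, 0.055) 0.0605 [296.6 285.1] [349.8 197.8]
(0.165, -0.055) 0.0385 [263.9 276.8] [383.9 217.4]
(0.165, -0.055) 0.0605 [263.3 270.7] [384.8 215.8]
[(8, [274, 219, 7, 7, 28], [276.9, 222.0]), (9, [258, 230, 9, 10, 42], [261.5, 234.5]), (10, [264, 261, 34, 21, 248], [280.7, 271.4])]
```

```bash
cat > lip.py <<'E'
from h import *
yaw=np.radians(-27.2);Q=np.array([[np.cos(yaw),-np.sin(yaw)],[np.sin(yaw),np.cos(yaw)]]);O=np.array([.5103,-.0515])
def own(P): return np.append(Q.T@(P[:2]-O)*1000,P[2]*1000)
def ends(I,n,box):
    x0,y0,x1,y1=box; k=cv2.inRange(cv2.cvtColor(I,cv2.COLOR_BGR2HSV),(18,80,60),(36,255,255))[y0:y1,x0:x1]
    ys,xs=np.where(k); return np.c_[xs+x0,ys+y0].astype(float)
def rz(n,pts,yo):
    "lines: for a pixel set seen in camera n, plane own y (or x) free: return own coords at z 50, 80"
    return [np.mean([own(onz(n,p,z)) for p in pts],0).round(1).tolist() for z in(.05,.08)]
E
python3 - <<'E'
from lip import *
bx={"scene":(255,255,300,290),"top":(356,198,392,224)}
now={"top":arm.grab_frame("top"),"scene":arm.grab_frame("scene")}; cv2.imwrite("pics/t6.png",now["top"]);cv2.imwrite("pics/s6.png",now["scene"])
for nm,D in(("0",{"top":cv2.imread("pics/top0.png"),"scene":cv2.imread("pics/scene0.png")}),("3",{"top":cv2.imread("pics/t3.png"),"scene":cv2.imread("pics/s3.png")}),("now",now)):
    for n in bx:
        p=ends(D[n],n,bx[n]); 
        if len(p): print(nm,n,len(p),p.min(0),p.max(0),rz(n,p,0), [p[p[:,0]==x][:,1].tolist() for x in (266,275,285,295,360,370,380)])
# triangulate near end corner (-y end, own y -55): scene left, top right
D={"top":cv2.imread("pics/top0.png"),"scene":cv2.imread("pics/scene0.png")}
for s,t in(((264,265.5),(386,218.5)),((297,278),(351,201.5)),((258,239),(389,294)),((281,217),(401,271))):
    P,e=tri(s,t); print(own(P).round(1),round(e*1000,1))
st=arm.get_state();print(own(st["eef_pos"]),st["force"])
E
```

```text
0 scene 275 [264. 261.] [297. 282.] [[133.3, -20.5, 50.0], [160.4, 1.5, 80.0]] [[261.0, 262.0, 263.0, 264.0, 265.0, 266.0, 267.0, 268.0], [265.0, 266.0, 267.0, 268.0, 269.0, 270.0, 271.0, 272.0, 273.0], [270.0, 271.0, 272.0, 273.0, 274.0, 275.0, 276.0, 277.0], [274.0, 275.0, 276.0, 277.0, 278.0, 279.0, 280.0, 281.0, 282.0], [], [], []]
0 top 70 [356. 203.] [385. 219.] [[161.1, -13.4, 50.0], [154.0, -14.1, 80.0]] [[], [], [], [], [205.0, 206.0], [210.0, 211.0], [215.0, 216.0, 217.0]]
3 scene 272 [264. 261.] [297. 282.] [[133.2, -21.0, 50.0], [160.2, 1.0, 80.0]] [[262.0, 263.0, 264.0, 265.0, 266.0, 267.0, 268.0], [265.0, 266.0, 267.0, 268.0, 269.0, 270.0, 271.0, 272.0, 273.0], [270.0, 271.0, 272.0, 273.0, 274.0, 275.0, 276.0, 277.0], [274.0, 275.0, 276.0, 277.0, 278.0, 279.0, 280.0, 281.0], [], [], []]
3 top 50 [356. 203.] [385. 219.] [[161.1, -12.5, 50.0], [153.9, -13.2, 80.0]] [[], [], [], [], [205.0, 206.0], [210.0, 211.0], [216.0]]
now scene 15 [261. 266.] [297. 282.] [[143.2, -1.3, 50.0], [170.0, 20.0, 80.0]] [[], [], [], [280.0, 281.0], [], [], []]
now top 53 [358. 199.] [385. 218.] [[163.6, -15.1, 50.0], [156.4, -15.8, 80.0]] [[], [], [], [], [205.0, 206.0], [210.0, 211.0], [215.0, 216.0]]
[156.4 -60.2  70.5] 3.1
[153.4  47.3  73.1] 2.4
[  -4.8 -185.2    4.1] 42.3
[  20.1 -133.5  127. ] 60.5
[167.63281787   0.45092088  82.57138352] [-0.61797981  0.2455497  -0.42603802]
```

>>> arm_command(series=[0, 0, 0, -0.06, 0, 0.02, 0, 0, 0, 0, -0.12, 0, -0.03, 0, 0, 0, 0, -0.18, 0, -0.08, 0, 0, 0, 0, -0.24, 0, -0.11, 0, 0, 0, 0, -0.3, 0, -0.13, 0, 0, 0, 0, -0.3, 0, -0.13, 0])

```text
t: 11.45
eef_pos: [0.6408, -0.1171, 0.1083]
ee_rot: [-3.141, 0.439, -0.504]
force: [0.2, 0.5, 0.4]
width: 0.0005
gripper_force: 0.0
```

```bash
python3 - <<'E'
from lip import *
T=arm.grab_frame("top"); p=ends(T,"top",(345,195,395,235)); print(len(p),p.min(0),p.max(0),[p[p[:,0]==x][:,1].tolist() for x in (360,370,380)])
st=arm.get_state();print(own(st["eef_pos"]),st["force"],st["moment"],st["ee_rot"])
cv2.imwrite("pics/t7.png",T)
E
```

```text
33 [354. 203.] [385. 218.] [[], [], [215.0, 216.0]]
[146.0983142    1.26698632 107.88336101] [0.587412   0.14147883 0.27743773] [-0.7085351  -1.25166962  0.01345552] [-3.14133832  0.4394387  -0.50422737]
```

```bash
python3 - <<'E'
from lip import *
S=arm.grab_frame("scene"); cv2.imwrite("pics/s7.png",S)
r=lambda f,x,y:cv2.resize(cv2.imread(f"pics/{f}.png")[y:y+75,x:x+100],(400,300),interpolation=cv2.INTER_CUBIC)
M=np.vstack([np.hstack([r("s7",240,225),r("t7",325,180)]),np.hstack([r("scene0",240,225),r("top0",325,180)])])
cv2.imwrite("pics/m7.png",np.clip(M*1.4,0,255).astype(np.uint8))
for s,t in(((298.4,284.1),(347.1,196.6)),): print(own(tri(s,t)[0]),tri(s,t)[1])
E
```

```text
[163.8284843   61.76874508  66.27244026] 0.0027390141409966377
```

View pics/m7.png

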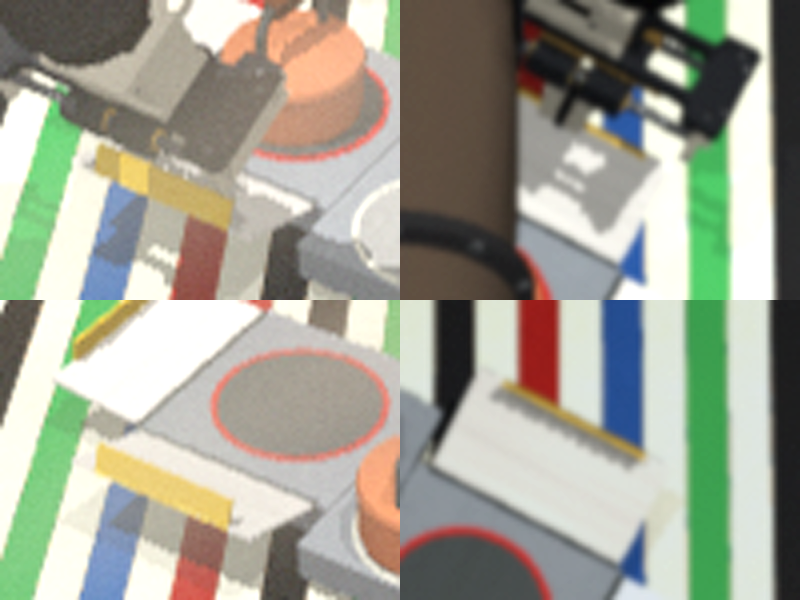

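The montage (top row now, bottom row at the start) shows the back panel unmoved, and the fingers above and over its lip: tip near top pixel (367,210), lip from (351,201) to (386,219). I compare where the tip should appear.

```bash
python3 - <<'E'
from lip import *
from scipy.spatial.transform import Rotation as Ro
st=arm.get_state(); R=Ro.from_euler("xyz",st["ee_rot"]).as_matrix(); p=st["eef_pos"]
for n in("top","scene"):
    for nm,v in(("tip",(0,0,.022)),("tip in",(-.0095,0,.022)),("tip out",(.0095,0,.022)),("tip y+",(0,.021,.022)),("tip y-",(0,-.021,.022)),("tcp",(0,0,0)),("body",(0,0,-.044))): 
        w=p+R@v; print(n,nm,own(w).round(1),px(n,w).round(1), ((px(n,w)-([325,180] if n=="top" else [240,225]))*4).round(0))
# predicted panel outer corners/lip for theta
for th in(0,.15,.3):
    for y in(-.055,.055):
        for v in(0,.019):
            r=.085+.08*np.cos(th)-v*np.sin(th); z=.0415+.08*np.sin(th)+v*np.cos(th)
            w=np.append(Q@[r,y-.0025]+O,z); print(th,y,v,px("scene",w).round(1),px("top",w).round(1))
E
```

```text
top tip [136.7   1.5  87.7] [362.9 213.2] [151. 133.]
top tip in [128.1   1.7  91.7] [361.5 215.5] [146. 142.]
top tip out [145.3   1.2  83.6] [364.3 210.8] [157. 123.]
top tip y+ [136.1 -19.5  87.7] [369.6 216.9] [178. 148.]
top tip y- [137.4  22.5  87.7] [356.2 209.5] [125. 118.]
top tcp [146.1   1.2 107.6] [365.1 208.7] [160. 115.]
top body [164.8   0.7 147.4] [369.7 199.4] [179.  77.]
scene tip [136.7   1.5  87.7] [285.8 264.3] [183. 157.]
scene tip in [128.1   1.7  91.7] [287.6 261.5] [191. 146.]
scene tip out [145.3   1.2  83.6] [283.9 267.2] [176. 169.]
scene tip y+ [136.1 -19.5  87.7] [279.6 261.6] [158. 146.]
scene tip y- [137.4  22.5  87.7] [292.1 267.2] [208. 169.]
scene tcp [146.1   1.2 107.6] [283.2 260.5] [173. 142.]
scene body [164.8   0.7 147.4] [277.9 252.5] [151. 110.]
0 -0.055 0 [263.1 275.6] [384.8 217.6]
0 -0.055 0.019 [262.6 270.4] [385.6 216.2]
0 0.055 0 [296.2 290.1] [350.3 199.8]
0 0.055 0.019 [295.9 284.8] [350.6 198.2]
0.15 -0.055 0 [263.  272.1] [385.1 217. ]
0.15 -0.055 0.019 [263.1 266.3] [385.4 216.5]
0.15 0.055 0 [296.2 286.5] [350.3 199.1]
0.15 0.055 0.019 [296.5 280.6] [350.2 198.3]
0.3 -0.055 0 [263.2 268.3] [385.2 216.9]
0.3 -0.055 0.019 [264.  262.1] [385.  217.4]
0.3 0.055 0 [296.6 282.7] [350.1 198.9]
0.3 0.055 0.019 [297.5 276.3] [349.5 199.1]
```

```bash
python3 - <<'E'
from lip import *
for f in("s3","s6","s7"):
    p=ends(cv2.imread(f"pics/{f}.png"),"scene",(255,245,302,295)); print(f,{x:(int(p[p[:,0]==x][:,1].min()),int(p[p[:,0]==x][:,1].max())) for x in range(262,302,3) if (p[:,0]==x).any()})
for f in("top0","t3","t6","t7"):
    p=ends(cv2.imread(f"pics/{f}.png"),"top",(340,185,402,235)); print(f,{x:(int(p[p[:,0]==x][:,1].min()),int(p[p[:,0]==x][:,1].max())) for x in range(350,392,4) if (p[:,0]==x).any()})
for th in(.3,.4,.5,.6,.7,.8,1.0,1.2,1.4,1.57):
    o=[]
    for v in(-.0015,.019):
        r=.085+.08*np.cos(th)-v*np.sin(th); z=.0415+.08*np.sin(th)+v*np.cos(th)
        for y in(-.06,.047): w=np.append(Q@[r,y]+O,z); o+=[px("scene",w).round(0).tolist(),px("top",w).round(0).tolist()]
    print(th,o)
E
```

```text
s3 {265: (261, 268), 268: (263, 269), 271: (264, 271), 274: (265, 272), 277: (266, 274), 280: (267, 275), 283: (269, 276), 286: (270, 277), 289: (272, 278), 292: (273, 280), 295: (274, 281)}
s6 {295: (280, 281)}
s7 {265: (261, 268), 268: (252, 269), 271: (263, 271), 274: (264, 272), 277: (265, 273), 280: (268, 275), 283: (269, 276), 286: (270, 277), 289: (271, 279), 292: (272, 280), 295: (274, 281)}
top0 {354: (202, 203), 358: (204, 205), 362: (206, 207), 366: (208, 209), 370: (210, 211), 374: (212, 213), 378: (214, 216), 382: (216, 218)}
t3 {354: (202, 203), 358: (204, 205), 362: (206, 207), 366: (208, 209), 370: (210, 211), 374: (212, 213), 378: (215, 215), 382: (217, 217)}
t6 {358: (204, 205), 362: (206, 207), 366: (208, 209), 370: (210, 211), 374: (212, 213), 378: (214, 215), 382: (216, 217)}
t7 {354: (203, 203), 358: (204, 204), 374: (212, 213), 378: (214, 215), 382: (217, 217), 390: (189, 190)}
0.3 [[262.0, 269.0], [386.0, 217.0], [295.0, 282.0], [352.0, 200.0], [263.0, 262.0], [386.0, 218.0], [296.0, 276.0], [351.0, 200.0]]
0.4 [[263.0, 266.0], [386.0, 218.0], [295.0, 280.0], 
[... 444 characters left out ...]
], [300.0, 264.0], [348.0, 205.0]]
0.8 [[266.0, 255.0], [384.0, 221.0], [299.0, 268.0], [349.0, 203.0], [269.0, 248.0], [382.0, 225.0], [302.0, 261.0], [347.0, 207.0]]
1.0 [[268.0, 249.0], [382.0, 224.0], [301.0, 263.0], [347.0, 206.0], [272.0, 243.0], [380.0, 229.0], [305.0, 256.0], [345.0, 211.0]]
1.2 [[271.0, 245.0], [380.0, 228.0], [304.0, 258.0], [345.0, 210.0], [275.0, 239.0], [377.0, 234.0], [308.0, 252.0], [342.0, 216.0]]
1.4 [[275.0, 240.0], [378.0, 233.0], [307.0, 253.0], [342.0, 215.0], [279.0, 235.0], [375.0, 239.0], [311.0, 248.0], [339.0, 221.0]]
1.57 [[278.0, 237.0], [376.0, 237.0], [310.0, 250.0], [340.0, 219.0], [282.0, 233.0], [372.0, 244.0], [314.0, 246.0], [337.0, 226.0]]
```

```bash
cat > wp.py <<'E'
from plan import *
from lip import own,O,Q
from scipy.spatial.transform import Rotation as Ro
import sys
def show(side,ths,phi=25,shift=4,ext=16,half=6,over=0):
    st=arm.get_state(); R0=Ro.from_euler("xyz",st["ee_rot"]).as_matrix(); p=st["eef_pos"]
    h=O+Q@(np.array([.085-shift/1000,-.004]) if side=="back" else np.array([-.001,-.085+shift/1000]))
    oy=np.radians(-27.2 if side=="back" else -117.2)
    P,u=path(h,oy,np.radians(phi),ths,None,None,ext=ext,half=half,over=over)
    print("own",own(p).round(1),"F",st["force"].round(1),"M",st["moment"].round(2),"rot",st["ee_rot"].round(3))
    up=np.array([0,0,1.]); print("u",(u@R0).round(3),"up",(up@R0).round(3))
    for t,a,b in zip(ths,P,((P-p)@R0*10).round(2).tolist()): print(round(t,2),own(a).round(0),b)
E
python3 -c "
from wp import *
show('back',[.2,.3,.4,.5,.6])"
```

```text
own [146.1   1.2 107.6] F [ 0.1 -0.  -0.5] M [-0.69 -1.26 -0.04] rot [-3.142  0.44  -0.504]
u [ 0.904 -0.03  -0.426] up [-0.426 -0.    -0.905]
0.2 [168.  -4.  57.] [0.41, 0.05, 0.36]
0.3 [166.  -4.  65.] [0.36, 0.05, 0.3]
0.4 [163.  -4.  73.] [0.3, 0.05, 0.24]
0.5 [160.  -4.  80.] [0.24, 0.05, 0.19]
0.6 [156.  -4.  87.] [0.18, 0.05, 0.15]
```

>>> arm_command(series=[0, 0, 0, -0.08, 0, -0.18, 0, 0, 0, 0, 0.47, 0.05, -0.4, 0, 0, 0, 0, 0.47, 0.05, -0.4, 0, 0, 0, 0, 0.8, 0.05, 0.3, 0, 0, 0, 0, 0.8, 0.05, 0.3, 0, 0, 0, 0, 0.8, 0.05, 0.3, 0])

```text
t: 12.3
eef_pos: [0.6901, -0.1505, 0.0464]
ee_rot: [3.14, 0.442, -0.505]
force: [0.0, -0.5, 1.6]
width: 0.0
gripper_force: 0.0
```

```bash
python3 -c "
from wp import *
show('back',[.1,.2,.3,.4,.5,.6,.7,.8])"
```

```text
own [205.1  -5.8  46.4] F [ 0.  -0.5  1.6] M [-0.67 -1.23  0.04] rot [ 3.14   0.442 -0.505]
u [ 0.904 -0.029 -0.427] up [-0.427  0.001 -0.904]
0.1 [169.  -4.  49.] [-0.34, -0.01, 0.13]
0.2 [168.  -4.  57.] [-0.39, -0.01, 0.06]
0.3 [166.  -4.  65.] [-0.44, -0.01, -0.0]
0.4 [163.  -4.  73.] [-0.49, -0.01, -0.06]
0.5 [160.  -4.  80.] [-0.55, -0.0, -0.11]
0.6 [156.  -4.  87.] [-0.62, -0.0, -0.16]
0.7 [151.  -4.  93.] [-0.69, -0.0, -0.19]
0.8 [146.  -4.  99.] [-0.76, -0.0, -0.22]
```

>>> arm_command(series=[0, 0, 0, -0.2, 0, 0.1, 0, 0, 0, 0, -0.38, 0, 0.15, 0, 0, 0, 0, -0.42, 0, 0.08, 0, 0, 0, 0, -0.47, 0, 0.01, 0, 0, 0, 0, -0.52, 0, -0.05, 0, 0, 0, 0, -0.58, 0, -0.1, 0, 0, 0, 0, -0.65, 0, -0.15, 0, 0, 0, 0, -0.65, 0, -0.15, 0])

```text
t: 13.3
eef_pos: [0.6447, -0.125, 0.0885]
ee_rot: [-3.141, 0.439, -0.504]
force: [-0.0, -0.1, -0.7]
width: 0.0002
gripper_force: 0.0
```

```bash
cat > look.py <<'E'
from wp import *
from lip import ends
def look(tag,sb=(250,225,320,295),tb=(335,185,402,250)):
    S=arm.grab_frame("scene");T=arm.grab_frame("top");cv2.imwrite(f"pics/s{tag}.png",S);cv2.imwrite(f"pics/t{tag}.png",T)
    for n,I,b in(("S",S,sb),("T",T,tb)):
        p=ends(I,n,b); print(n,{x:(int(p[p[:,0]==x][:,1].min()),int(p[p[:,0]==x][:,1].max())) for x in range(b[0]+2,b[2],5) if (p[:,0]==x).any()})
E
python3 -c "
from look import *
look(8)
show('back',[.5,.6,.7,.8,.9,1.0,1.1,1.2])"
```

```text
S {}
T {357: (207, 212), 362: (209, 214), 367: (212, 217), 372: (214, 220), 377: (217, 222), 382: (220, 225), 392: (190, 191)}
own [153.   -4.1  87.6] F [ 0.5 -0.4  0.5] M [-0.7  -1.33 -0.04] rot [ 3.142  0.44  -0.504]
u [ 0.904 -0.03  -0.426] up [-0.426  0.    -0.905]
0.5 [160.  -4.  80.] [0.1, -0.0, 0.04]
0.6 [156.  -4.  87.] [0.03, -0.0, -0.0]
0.7 [151.  -4.  93.] [-0.04, -0.0, -0.04]
0.8 [146.  -4.  99.] [-0.11, 0.0, -0.07]
0.9 [140.  -4. 105.] [-0.19, 0.0, -0.1]
1.0 [133.  -4. 109.] [-0.27, 0.01, -0.11]
1.1 [127.  -4. 114.] [-0.35, 0.01, -0.12]
1.2 [120.  -4. 117.] [-0.42, 0.01, -0.12]
```

The lip has now moved in the top view (column 382: 217 → 220–225), so the panel is rising. Continuing.

>>> arm_command(series=[0, 0, 0, -0.06, 0, -0.04, 0, 0, 0, 0, -0.13, 0, -0.07, 0, 0, 0, 0, -0.2, 0, -0.09, 0, 0, 0, 0, -0.28, 0, -0.11, 0, 0, 0, 0, -0.36, 0, -0.12, 0, 0, 0, 0, -0.44, 0, -0.12, 0, 0, 0, 0, -0.44, 0, -0.12, 0])

```text
t: 14.28
eef_pos: [0.6141, -0.108, 0.1179]
ee_rot: [-3.141, 0.439, -0.504]
force: [0.2, 0.8, -0.3]
width: 0.0005
gripper_force: 0.0
```

```bash
python3 -c "
from look import *
look(9)
show('back',[1.1,1.2,1.3,1.4,1.5,1.57])"
```

```text
S {262: (237, 237), 272: (243, 255), 277: (252, 256), 282: (255, 258), 287: (255, 261), 292: (256, 263), 297: (261, 264), 302: (262, 265)}
T {352: (208, 212), 357: (209, 213), 367: (203, 203), 372: (217, 223), 377: (220, 226), 382: (223, 226), 387: (199, 199)}
own [118.5  -3.  117.3] F [-0.2 -0.1  0.8] M [-0.66 -1.24  0.01] rot [ 3.142  0.44  -0.504]
u [ 0.904 -0.03  -0.425] up [-0.426  0.    -0.905]
1.1 [127.  -4. 114.] [0.09, 0.01, -0.0]
1.2 [120.  -4. 117.] [0.02, 0.01, -0.0]
1.3 [114.  -4. 119.] [-0.04, 0.01, 0.0]
1.4 [108.  -4. 120.] [-0.11, 0.01, 0.02]
1.5 [102.  -4. 121.] [-0.17, 0.01, 0.04]
1.57 [ 97.  -4. 121.] [-0.21, 0.02, 0.05]
```

>>> arm_command(series=[0, 0, 0, -0.17, 0, -0.36, 0, 0, 0, 0, 0.25, 0, -0.56, 0, 0, 0, 0, 0.6, 0, -0.72, 0, 0, 0, 0, 0.6, 0, -0.72, 0, 0, 0, 0, 0.6, 0, -0.72, 0])

```text
t: 15.0
eef_pos: [0.6884, -0.1494, 0.1558]
ee_rot: [3.141, 0.441, -0.505]
force: [-0.2, 0.1, 0.1]
width: 0.0002
gripper_force: 0.0
```

```bash
python3 -c "
from look import *
look(10)
show('back',[.7,.8,.9,1.0],ext=32)"
```

```text
S {262: (254, 254), 272: (225, 228), 287: (257, 259), 292: (255, 262), 297: (256, 264), 302: (258, 265)}
T {367: (215, 220), 372: (217, 223), 377: (219, 226), 382: (223, 226)}
own [202.9  -5.4 157. ] F [-0.8 -0.5  0.2] M [-0.63 -1.24 -0.  ] rot [ 3.142  0.44  -0.504]
u [ 0.904 -0.029 -0.426] up [-0.426  0.    -0.905]
0.7 [144.  -4.  79.] [-0.2, 0.0, 0.96]
0.8 [139.  -4.  85.] [-0.27, 0.0, 0.93]
0.9 [133.  -4.  90.] [-0.35, 0.01, 0.9]
1.0 [127.  -4.  95.] [-0.43, 0.01, 0.89]
```

>>> arm_command(series=[0, 0, 0, 0.1, 0, 0.43, 0, 0, 0, 0, 0.1, 0, 0.86, 0, 0, 0, 0, 0.1, 0, 0.86, 0, 0, 0, 0, -0.1, 0, 0.95, 0, 0, 0, 0, -0.27, 0, 0.95, 0, 0, 0, 0, -0.35, 0, 0.92, 0, 0, 0, 0, -0.43, 0, 0.9, 0, 0, 0, 0, -0.43, 0, 0.9, 0])

```text
t: 16.1
eef_pos: [0.6214, -0.1121, 0.0948]
ee_rot: [-3.141, 0.439, -0.504]
force: [0.2, 0.5, -0.2]
width: 0.0005
gripper_force: 0.0
```

```bash
python3 -c "
from look import *
look(11)
show('back',[.9,1.0,1.1,1.2,1.3,1.4,1.5,1.57],ext=32)"
```

```text
S {272: (251, 252), 282: (258, 258)}
T {352: (212, 220), 357: (215, 222), 362: (217, 225), 367: (220, 227), 372: (223, 230), 377: (225, 233), 387: (197, 199)}
own [126.4  -3.3  93.8] F [ 0.3 -0.4 -1. ] M [-0.7  -1.22  0.  ] rot [-3.142  0.44  -0.505]
u [ 0.904 -0.03  -0.426] up [-0.426 -0.    -0.905]
0.9 [133.  -4.  90.] [0.08, 0.01, 0.0]
1.0 [127.  -4.  95.] [-0.0, 0.01, -0.01]
1.1 [120.  -4.  99.] [-0.08, 0.01, -0.02]
1.2 [115.  -4. 102.] [-0.14, 0.01, -0.02]
1.3 [110.  -4. 103.] [-0.19, 0.01, -0.02]
1.4 [105.  -4. 104.] [-0.24, 0.01, -0.01]
1.5 [101.  -4. 105.] [-0.28, 0.01, 0.01]
1.57 [ 97.  -4. 105.] [-0.31, 0.02, 0.02]
```

The larger reach under the edge works: the lip in the top view is now at column 377, rows 225–233, or about 1.1 rad. Continuing to upright.

>>> arm_command(series=[0, 0, 0, -0.06, 0, -0.02, 0, 0, 0, 0, -0.12, 0, -0.02, 0, 0, 0, 0, -0.17, 0, -0.02, 0, 0, 0, 0, -0.21, 0, -0.01, 0, 0, 0, 0, -0.25, 0, 0, 0, 0, 0, 0, -0.25, 0, 0, 0])

```text
t: 16.95
eef_pos: [0.601, -0.1009, 0.1046]
ee_rot: [-3.141, 0.44, -0.504]
force: [0.5, 0.5, -0.4]
width: 0.0002
gripper_force: 0.0
```

```bash
python3 -c "
from look import *
look(12)
show('back',[1.4,1.5,1.57],ext=32)"
```

```text
S {262: (236, 237), 277: (244, 244), 287: (250, 251)}
T {352: (222, 231), 357: (224, 234), 362: (227, 236), 367: (230, 239), 372: (232, 242), 382: (204, 205)}
own [103.4  -2.5 104.3] F [-0.8  0.1 -0.7] M [-0.69 -1.29  0.  ] rot [-3.142  0.44  -0.504]
u [ 0.904 -0.03  -0.426] up [-0.426 -0.    -0.905]
1.4 [105.  -4. 104.] [0.02, 0.01, -0.01]
1.5 [101.  -4. 105.] [-0.03, 0.02, 0.0]
1.57 [ 97.  -4. 105.] [-0.06, 0.02, 0.02]
```

>>> arm_command(series=[0, 0, 0, -0.02, 0, 0.01, 0, 0, 0, 0, -0.04, 0, 0.02, 0, 0, 0, 0, -0.06, 0, 0.03, 0, 0, 0, 0, -0.06, 0, 0.03, 0])

```text
t: 17.55
eef_pos: [0.5952, -0.0978, 0.1042]
ee_rot: [3.142, 0.44, -0.504]
force: [0.6, 0.1, 0.5]
width: 0.0005
gripper_force: 0.1
```

```bash
python3 -c "
from look import *
look(13)
show('back',[1.57],ext=32)"
```

```text
S {262: (234, 236), 277: (243, 244)}
T {347: (223, 231), 352: (225, 234), 357: (227, 237), 362: (230, 239), 367: (233, 242), 372: (235, 244), 382: (207, 207)}
own [ 96.8  -2.3 104.2] F [ 0.4  0.  -0.9] M [-0.7  -1.23  0.01] rot [ 3.142  0.44  -0.504]
u [ 0.904 -0.03  -0.426] up [-0.426  0.    -0.905]
1.57 [ 97.  -4. 105.] [-0.0, 0.02, -0.01]
```

>>> arm_command(series=[0, 0, 0, -0.02, 0, 0.01, 0, 0, 0, 0, -0.03, 0, 0.015, 0, 0, 0, 0, -0.03, 0, 0.015, 0])

```text
t: 18.02
eef_pos: [0.5935, -0.0968, 0.1042]
ee_rot: [-3.141, 0.437, -0.504]
force: [5.1, -2.8, -0.5]
width: 0.0003
gripper_force: 2.5
```

>>> arm_command(series=[0, 0, 0, 0.4, 0, -0.19, 0, 0, 0, 0, 0.77, 0, -0.36, 0, 0, 0, 0, 0.77, 0, -0.36, 0, 0, 0.1, 0, 0.6, 0, -0.7, 0, 0, 0.2, 0, 0.47, 0, -0.99, 0, 0, 0.28, 0, 0.47, 0, -0.99, 0, 0, 0.28, 0, 0.47, 0, -0.99, 0])

```text
t: 18.9
eef_pos: [0.6635, -0.1357, 0.175]
ee_rot: [-3.141, -0.001, -0.503]
force: [-0.4, 0.4, -0.1]
width: 0.0003
gripper_force: 0.0
```

```bash
python3 -c "
from look import *
look(14,tb=(330,185,402,260))
show('end',[.2],ext=32)"
```

```text
S {262: (225, 237), 277: (225, 228), 282: (226, 239), 287: (237, 241), 297: (240, 245), 302: (241, 247), 307: (244, 249), 312: (246, 250)}
T {337: (222, 226), 342: (220, 229), 347: (223, 232), 352: (226, 235), 357: (229, 237), 362: (231, 240), 367: (233, 243), 372: (236, 245)}
own [177.2  -4.5 174.3] F [ 0.6 -0.1  0.3] M [ 0.03 -0.07 -0.03] rot [-3.141e+00  1.000e-03 -5.040e-01]
u [ 0.029  1.    -0.   ] up [-0.001 -0.    -1.   ]
0.2 [  -1. -161.   43.] [-1.73, 1.62, 1.32]
```

>>> arm_command(series=[0, 0, 0.1, -0.4, 0.5, 0, 0, 0, 0, 0.2, -0.9, 1, 0, 0, 0, 0, 0.3, -0.9, 1, 0, 0, 0, 0, 0.3, -0.9, 1, 0, 0])

```text
t: 19.5
eef_pos: [0.5396, -0.1818, 0.1738]
ee_rot: [3.141, 0.001, -0.976]
force: [0.3, 0.1, 0.0]
width: 0.0005
gripper_force: 0.0
```

```bash
python3 -c "
from look import *
show('end',[.2],ext=32)"
```

```text
own [  85.6 -102.5  173.8] F [0.3 0.1 0. ] M [ 0.04 -0.16  0.03] rot [ 3.141e+00  1.000e-03 -9.760e-01]
u [ 0.481  0.877 -0.   ] up [-0.001  0.    -1.   ]
0.2 [  -1. -161.   43.] [-0.48, 0.93, 1.31]
```

>>> arm_command(series=[0, 0, 0.1, -0.08, 0.5, 0, 0, 0, 0, 0.2, -0.16, 1, 0, 0, 0, 0, 0.3, -0.16, 1, 0, 0, 0, 0, 0.4, -0.16, 1, 0, 0, 0, 0, 0.5, -0.16, 1, 0, 0, 0, 0, 0.6, -0.16, 1, 0, 0, 0, 0, 0.68, -0.16, 1, 0, 0, 0, 0, 0.68, -0.16, 1, 0, 0])

```text
t: 20.5
eef_pos: [0.449, -0.224, 0.1733]
ee_rot: [3.141, -0.0, -2.04]
force: [0.5, 0.1, 1.1]
width: 0.0004
gripper_force: 0.0
```

```bash
python3 -c "
from look import *
look(15,sb=(250,205,290,250),tb=(380,255,415,312))
show('end',[.2],ext=32)"
```

```text
S {262: (232, 237), 267: (228, 232), 272: (224, 228), 277: (220, 224), 282: (235, 238), 287: (236, 241)}
T {392: (286, 288)}
own [  23.9 -181.7  173.3] F [ 0.4 -0.4  0.3] M [ 0.04 -0.08  0.02] rot [ 3.141 -0.    -2.039]
u [1.    0.007 0.   ] up [ 0.     0.001 -1.   ]
0.2 [  -1. -161.   43.] [-0.21, 0.25, 1.31]
```

>>> arm_command(series=[0, -0.1, 0, 0.2, 0.25, 0.2, 0, 0, -0.2, 0, 0.38, 0.25, 0.6, 0, 0, -0.28, 0, 0.38, 0.25, 1, 0, 0, -0.28, 0, 0.38, 0.25, 1, 0, 0, -0.28, 0, 0.38, 0.25, 1, 0])

```text
t: 21.22
eef_pos: [0.4083, -0.2474, 0.0738]
ee_rot: [-3.142, 0.438, -2.043]
force: [-0.6, 0.1, 0.3]
width: 0.0006
gripper_force: 0.0
```

```bash
python3 -c "
from look import *
show('end',[.1,.2,.3,.4,.5,.6,.7,.8],ext=32)
import numpy as np
from lip import *
for th in(0,.15,.3,.45):
  print(th,[px('scene',np.append(Q@[x,-.085-.08*np.cos(th)+v*np.sin(th)]+O,.04+.08*np.sin(th)+v*np.cos(th))).round(0).tolist() for v in(.0015,.0205) for x in(-.055,.055)])"
```

```text
own [  -1.2 -220.8   73.8] F [-0.6  0.1  0.3] M [-1.14  0.51 -0.03] rot [-3.142  0.438 -2.043]
u [ 0.906  0.002 -0.424] up [-0.424 -0.    -0.906]
0.1 [  -1. -162.   35.] [-0.37, -0.0, 0.6]
0.2 [  -1. -161.   43.] [-0.41, -0.0, 0.53]
0.3 [  -1. -159.   51.] [-0.46, -0.0, 0.47]
0.4 [  -1. -156.   58.] [-0.52, -0.0, 0.41]
0.5 [  -1. -153.   65.] [-0.58, -0.0, 0.36]
0.6 [  -1. -149.   72.] [-0.64, -0.0, 0.32]
0.7 [  -1. -144.   79.] [-0.71, -0.0, 0.28]
0.8 [  -1. -139.   85.] [-0.79, -0.0, 0.25]
0 [[279.0, 223.0], [257.0, 242.0], [279.0, 218.0], [256.0, 237.0]]
0.15 [[279.0, 220.0], [257.0, 239.0], [279.0, 216.0], [257.0, 234.0]]
0.3 [[280.0, 218.0], [257.0, 236.0], [281.0, 213.0], [258.0, 232.0]]
0.45 [[281.0, 215.0], [258.0, 234.0], [282.0, 211.0], [260.0, 230.0]]
```

>>> arm_command(series=[0, 0, 0, 0.02, 0, 0.41, 0, 0, 0, 0, 0.02, 0, 0.41, 0, 0, 0, 0, -0.2, 0, 0.51, 0, 0, 0, 0, -0.38, 0, 0.6, 0, 0, 0, 0, -0.43, 0, 0.54, 0, 0, 0, 0, -0.48, 0, 0.48, 0, 0, 0, 0, -0.54, 0, 0.42, 0, 0, 0, 0, -0.54, 0, 0.42, 0])

```text
t: 22.22
eef_pos: [0.4392, -0.1869, 0.06]
ee_rot: [-3.139, 0.44, -2.042]
force: [-0.7, -0.2, 0.0]
width: 0.0006
gripper_force: 0.0
```

```bash
python3 -c "
from look import *
look(16,sb=(250,200,300,250),tb=(365,255,415,312))
show('end',[.3,.4,.5,.6,.7,.8,.9,1.0],ext=32)
import numpy as np
from lip import *
for th in(0,.2,.4,.6,.8,1,1.2,1.4,1.57):
  print(th,[px(n,np.append(Q@[x,-.085-.08*np.cos(th)+v*np.sin(th)]+O,.04+.08*np.sin(th)+v*np.cos(th))).round(0).tolist() for n in ('scene','top') for v in(.0015,.0205) for x in(-.055,.055)])"
```

```text
S {257: (205, 208), 262: (202, 231), 267: (200, 227), 272: (221, 223), 277: (217, 218), 282: (213, 238), 287: (236, 241), 292: (238, 243), 297: (239, 245)}
T {}
own [  -1.8 -153.2   58.9] F [ 0.  -0.9 -0.4] M [-1.2   0.61  0.04] rot [-3.141  0.44  -2.043]
u [ 0.905  0.002 -0.426] up [-0.426 -0.    -0.905]
0.3 [  -1. -159.   51.] [0.09, -0.01, 0.05]
0.4 [  -1. -156.   58.] [0.03, -0.01, -0.01]
0.5 [  -1. -153.   65.] [-0.03, -0.01, -0.06]
0.6 [  -1. -149.   72.] [-0.09, -0.01, -0.1]
0.7 [  -1. -144.   79.] [-0.16, -0.01, -0.14]
0.8 [  -1. -139.   85.] [-0.24, -0.01, -0.17]
0.9 [  -1. -133.   90.] [-0.31, -0.01, -0.2]
1.0 [  -1. -127.   95.] [-0.39, -0.01, -0.21]
0 [[279.0, 223.0], [257.0, 242.0], [279.0, 218.0], [256.0, 237.0], [384.0, 305.0], [401.0, 270.0], [384.0, 304.0], [402.0, 269.0]]
0.2 [[279.0, 219.0], [257.0, 238.0], [280.0, 215.0], [257.0, 233.0], [384.0, 304.0], [402.0, 269.0], [383.0, 303.0], [401.0, 267.0]]
0.4 [[280.0, 216.0], [258.0, 234.0], [282.0, 212.0], [259.0, 230.0], [383.0, 303.0], [401.0, 267.0], [381.0, 301.0], [399.0, 265.0]]
0.6 [[282.0, 213.0], [260.0, 231.0], [285.0, 210.0], [262.0, 228.0], [380.0, 301.0], [399.0, 265.0], [377.0, 299.0], [396.0, 263.0]]
0.8 [[285.0, 211.0], [262.0, 229.0], [288.0, 208.0], [266.0, 227.0], [377.0, 299.0], [396.0, 263.0], [373.0, 296.0], [392.0, 260.0]]
1 [[288.0, 209.0], [265.0, 228.0], [292.0, 208.0], [270.0, 227.0], [373.0, 297.0], [392.0, 260.0], [368.0, 294.0], [387.0, 257.0]]
1.2 [[292.0, 209.0], [269.0, 227.0], [296.0, 209.0], [274.0, 227.0], [369.0, 294.0], [388.0, 257.0], [363.0, 291.0], [382.0, 254.0]]
1.4 [[296.0, 209.0], [274.0, 228.0], [301.0, 210.0], [279.0, 229.0], [364.0, 291.0], [383.0, 254.0], [357.0, 288.0], [377.0, 251.0]]
1.57 [[300.0, 210.0], [277.0, 229.0], [305.0, 212.0], [283.0, 231.0], [359.0, 289.0], [378.0, 252.0], [353.0, 285.0], [372.0, 249.0]]
```

The end lip is at scene column 262, row 231, or about 0.4 rad, and the panel is following. Continuing.

>>> arm_command(series=[0, 0, 0, -0.06, 0, -0.05, 0, 0, 0, 0, -0.12, 0, -0.09, 0, 0, 0, 0, -0.19, 0, -0.13, 0, 0, 0, 0, -0.26, 0, -0.16, 0, 0, 0, 0, -0.34, 0, -0.19, 0, 0, 0, 0, -0.41, 0, -0.2, 0, 0, 0, 0, -0.41, 0, -0.2, 0])

```text
t: 23.2
eef_pos: [0.452, -0.1612, 0.0947]
ee_rot: [-3.141, 0.44, -2.043]
force: [0.4, 0.2, -0.1]
width: 0.0003
gripper_force: 0.0
```

```bash
python3 -c "
from look import *
look(17,sb=(250,200,310,234),tb=(350,240,415,312))
show('end',[1.0,1.1,1.2,1.3,1.4,1.5,1.57],ext=32)"
```

```text
S {267: (201, 202), 272: (225, 228), 277: (221, 225), 282: (217, 221), 287: (213, 217), 292: (209, 213)}
T {362: (240, 240), 367: (240, 243), 372: (241, 245)}
own [  -1.9 -124.6   94.2] F [-0.6 -0.3 -0.3] M [-1.12  0.57 -0.01] rot [-3.141  0.44  -2.043]
u [ 0.905  0.002 -0.426] up [-0.426 -0.    -0.905]
1.0 [  -1. -127.   95.] [0.02, -0.01, -0.02]
1.1 [  -1. -120.   99.] [-0.06, -0.01, -0.02]
1.2 [  -1. -115.  102.] [-0.12, -0.01, -0.02]
1.3 [  -1. -110.  103.] [-0.17, -0.01, -0.02]
1.4 [  -1. -105.  104.] [-0.22, -0.01, -0.01]
1.5 [  -1. -101.  105.] [-0.26, -0.01, 0.0]
1.57 [ -1. -97. 105.] [-0.29, -0.01, 0.02]
```

>>> arm_command(series=[0, 0, 0, -0.06, 0, -0.02, 0, 0, 0, 0, -0.12, 0, -0.02, 0, 0, 0, 0, -0.17, 0, -0.02, 0, 0, 0, 0, -0.22, 0, -0.01, 0, 0, 0, 0, -0.26, 0, 0, 0, 0, 0, 0, -0.28, 0, 0.01, 0, 0, 0, 0, -0.28, 0, 0.01, 0])

```text
t: 24.18
eef_pos: [0.4634, -0.1385, 0.1052]
ee_rot: [-3.142, 0.44, -2.044]
force: [-1.2, 0.2, -0.3]
width: 0.0005
gripper_force: 0.0
```

>>> arm_command(series=[0, 0, 0, -0.02, 0, 0.01, 0, 0, 0, 0, -0.03, 0, 0.015, 0, 0, 0, 0, -0.03, 0, 0.015, 0])

```text
t: 24.55
eef_pos: [0.4649, -0.1357, 0.1051]
ee_rot: [-3.142, 0.44, -2.044]
force: [-0.7, 0.4, 0.9]
width: 0.0003
gripper_force: 0.2
```

```bash
python3 -c "
from look import *
look(18,sb=(265,200,310,236),tb=(350,240,415,312))
show('end',[1.57],ext=32)"
```

```text
S {272: (200, 200), 277: (202, 205), 282: (225, 235), 287: (220, 235), 292: (217, 224), 297: (213, 220), 302: (211, 216)}
T {}
own [ -1.9 -95.7 105.1] F [-0.2 -0.1  0.9] M [-1.23  0.59 -0.01] rot [ 3.142  0.44  -2.044]
u [ 0.905  0.002 -0.426] up [-0.426  0.    -0.905]
1.57 [ -1. -97. 105.] [0.01, -0.01, -0.01]
```

Nearly upright. Pressing on gently until the stop is felt.

>>> arm_command(series=[0, 0, 0, -0.02, 0, 0.01, 0, 0, 0, 0, -0.03, 0, 0.015, 0, 0, 0, 0, -0.03, 0, 0.015, 0])

```text
t: 25.02
eef_pos: [0.4656, -0.1344, 0.1051]
ee_rot: [-3.141, 0.437, -2.043]
force: [-5.0, -8.7, 2.4]
width: 0.0004
gripper_force: 5.2
```

The stop is felt at 10 N. Retracting and checking.

>>> arm_command(series=[0, 0, 0, 0.3, 0, -0.14, 0, 0, 0, 0, 0.7, 0, -0.33, 0, 0, 0, 0, 0.95, 0, -0.45, 0, 0, 0, 0, 0.95, 0, -0.45, 0])

```text
t: 25.52
eef_pos: [0.418, -0.2276, 0.1051]
ee_rot: [3.141, 0.44, -2.047]
force: [0.3, 0.4, -0.6]
width: 0.0004
gripper_force: 0.0
```

>>> arm_command(series=[0, 0, 0, 0.4, 0, -0.4, 0, 0, 0, 0, 0.6, 0, -0.8, 0, 0, 0, 0, 0.6, 0, -0.8, 0, 0, 0, 0, 0.6, 0, -0.8, 0])

```text
t: 26.02
eef_pos: [0.3785, -0.304, 0.1518]
ee_rot: [3.141, 0.441, -2.044]
force: [0.2, 0.4, -0.1]
width: 0.0005
gripper_force: 0.0
```

```bash
python3 - <<'E'
from look import *
from lip import *
look(19,sb=(260,200,318,255),tb=(330,215,400,312))
S=cv2.imread("pics/s19.png");T=cv2.imread("pics/t19.png")
for n,I in(("scene",S),("top",T)): print(n,blobs(mask(I,n,(3,80,80),(16,255,255)),40)[0])
k=mask(T,"top",(4,100,80),(16,255,255)); k[:225]=0;k[290:]=0;k[:,:315]=0;k[:,375:]=0
cs,_=cv2.findContours(k,0,2)
if cs:
    q=np.vstack([c for c in cs if cv2.contourArea(c)>15]); e=cv2.fitEllipse(cv2.convexHull(q)); print("lid",e,own(onz("top",e[0],.1)))
for n,x in(("scene0",(330,225,400,275)),("s19",(330,225,400,275))):
    h=cv2.cvtColor(cv2.imread(f"pics/{n}.png"),cv2.COLOR_BGR2HSV)[x[1]:x[3],x[0]:x[2]]; ys,xs=np.where(cv2.inRange(h,(40,40,30),(85,255,255))); print(n,"tin",xs.mean()+x[0],ys.mean()+x[1],len(xs))
E
```

```text
S {282: (226, 239), 287: (221, 241), 292: (217, 243), 297: (213, 245), 302: (211, 247), 307: (243, 249), 312: (245, 250)}
T {337: (221, 227), 342: (220, 229), 347: (223, 232), 352: (226, 235), 357: (228, 288), 362: (231, 285), 367: (234, 276), 372: (236, 265), 377: (251, 254)}
scene [(1, [303, 205, 34, 60, 685], [317.5, 235.6]), (2, [375, 205, 10, 29, 250], [380.0, 218.3]), (3, [295, 229, 10, 12, 70], [300.4, 235.0]), (4, [282, 272, 16, 39, 241], [290.2, 286.3]), (5, [378, 288, 7, 20, 43], [382.5, 296.1])]
top [(4, [354, 175, 11, 57, 81], [362.1, 209.9]), (12, [323, 237, 39, 38, 1052], [341.7, 255.7]), (17, [267, 273, 2, 47, 47], [267.4, 296.0])]
lid ((341.65228271484375, 255.63600158691406), (38.15751266479492, 38.625091552734375), 121.4173583984375) [  3.55189618  -1.95826635 100.        ]
scene0 tin 358.31972789115645 245.83673469387756 294
s19 tin 355.9807692307692 244.51923076923077 260
```

Pot about 4 mm from the ring's centre, and both panels match the upright prediction. Handing in.

```bash
python3 -c "
from station import arm
print(arm.job_done())"
```

```text
the job is handed in; nothing more can be done
None
```

I handed the job in at about 26 s with the copper pot upright in the red ring, about 4 mm off centre. Both guard panels are pushed to their stops, and the tin, hammer, screwdriver and mug were not touched. The hand-in returned no verdict.

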